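# Gauge the covered specimens and sort them by thickness

### The arm

A 7-joint arm with a two-finger parallel gripper is mounted at the origin on the work surface. World frame = base frame: x ahead of the robot, y to its left, z up, the work surface at z = 0. Lengths are in m, angles in degrees, forces in N, time in s.
With the tool pointing down it reaches from about 0.425 to 1.025 m from the base axis. Payload 9.4 kg.
Tool frame: the origin (TCP) lies where the fingers leave the gripper's body, on its centre line; the fingertips stand 84 mm ahead of it and the grasp point (between the pads) lies 65 mm ahead of it; z points along the fingers, y is the line along which they close (so a half turn about z gives the same grasp; the last joint's range is limited). The gripper opens to 93 mm and grips with 3 to 60 N. Pads are 15 mm wide; open, the fingers measure 128 mm over their backs; the gripper's body (75 mm by 188 mm) begins 65 mm behind the grasp point.
Start: joints at [70.319, 34.337, -0.143, 91.639, 0.103, 54.024, -4.572], TCP at [0.191, -0.699, 0.303] pointing down, gripper open.
Joint ranges: [-147.43, 147.43], [-19.82, 112.94], [-74.19, 73.91], [6.32, 146.72], [-59.91, 239.91], [6.04, 106.73], [-150.56, 150.56]. Speed limits (degrees/s): [127.2, 127.2, 172.46, 172.46, 180, 180, 180].

### API

Orientations are given as a 3x3 rotation matrix whose columns are the frame's x, y, z axes.
In Python, from station import * gives the robot as it stands.
- The arm moves only by the shell command python3 -m crank 'ROWS' [FORCE]. ROWS is JSON, a list of rows, each a list of 3 entries, a list of its own where there are three numbers: the turn, a rotation vector about the tool's x, y, z each as a share of 2 pi rad, from -1 to 1, then the shift along the tool's x, y, z each as a share of 400 mm, from -1 to 1, then the closure, from -1 (fully open) to 1 (shut). A call has 1 to 20 rows; each row shifts and turns the commanded pose from where the row before left it, along the tool's axes as they then stand; what a row does not reach is not made up. A row lasts 1/10 s, in which the tool goes at most 50 mm and 8.59 degrees, less where a joint would pass 70% of its speed; a pose out of reach is approached as far as the arm can. A call with a number of a shift or a turn outside -1 to 1 is refused whole. A call with a gripper value outside its range is refused whole. The fingers move at their own pace and stop on an object; FORCE is the grip in N (left out, the last holds). Time passes only in rows, so rows that do not move let the fingers close. It gives the time, the measured TCP pose, the force, the opening and the grip force at its end, in the units of the state.
- get_state(): the state, without advancing time (a new reading comes with each control period).
- read_camera(name): name is "scene" or "top" or "wrist"; returns a dict with "img" (480x640x3 uint8, red, green, blue), "vfov" (degrees; the focal length in pixels is half the picture's height over the tangent of half this angle, whatever the lens; pixels are square), "cx", "cy" (the principal point, pixels), "k1" (the pictures are not rectified: a ray, as slopes to the right and down, at radius r is drawn at 1 + k1 r^2 times it, then the intrinsics apply), "rvec" (rotation vector, rad) and "tvec" (3), from world to camera coordinates, as OpenCV has them. Camera axes: x right, y down, z forward; pixel columns grow to the right and rows downward; lengths in m; the calibration is good to about 2 mm. A picture is of the moment at which its call begins. There is no depth.
- close_job(): hands the job in; it is judged then, once.
The state is a dict: "clock": time; "qpos": joint angles; "qvel": joint speeds; "effort": joint torques, N m; "ee_pos": TCP position; "orientation": TCP orientation; "force": force on the tool from outside, world axes, zero at the start; "wrist_torque": the same for the moment, N m; "gripper_width": finger opening in m; "gripper_force": force on a finger pad.
Only numpy, scipy, OpenCV 4.12 (cv2) and the standard library are available. Lean on these libraries where they do the work, as an engineer would, in place of code of your own. Each camera call takes 0.05 s, during which the arm holds its last target. There are 200 camera calls.

### The job

Lift the clear dust cover off the specimen board and lay it on the blue mat; then stand the bridge gauge squarely over each specimen that is there, one after another in the order red, yellow, green, blue, legs down, for a good second so that it can be read. Put the 12 mm specimens flat in the white tray and the 20 mm ones flat in the black tray, stand the gauge back upright in the middle of its cork pad, and put the cover back down over the empty board. Never let the gauge tip over, and leave the other things on the bench alone.

Things in the scene. Friction and masses are not known exactly. Their poses are not given: they have to be found in the camera images.
- cover: clear plastic dust cover, a box open below, 100 x 176 mm outside (x, y), 38 mm high, 3 mm thick (94 x 170 mm inside), 220 g. Centred on top a black bar handle 14 mm wide (x), 56 mm long (y), 26 mm high (top at 64 mm). Origin: centre of its lower rim; z up, y lengthwise. Starts over the board, rim on the bench
- board: fixed black specimen board, 84 x 160 mm (x, y), 6 mm thick. Origin: centre of its underside on the bench; y along its length. The specimens stand on it in a row along y, about 38 mm apart. The cover goes down around it with 5 mm of play on each side, in the same direction or turned half round
- mat: fixed blue mat with a dark edge, 116 x 192 mm (x, y), 2 mm thick, on the robot's right. Origin: centre of its underside
- gauge: bridge thickness gauge, 300 g: two steel legs (8 mm thick in x, 40 wide in y, 30 high; 48 mm between them, 64 over all), a bridge above them (64 x 40 mm, top at 40 mm), on it a grey grip block 26 x 26 mm from 40 to 85 mm height: its y faces are for the fingers, its x faces carry the scale. Origin: between the legs' lower ends; z up, x from leg to leg. Starts upright on its pad
- gauge_foot (a joint): height in m of the gauge's sprung round foot (16 mm across, between the legs) above the legs' lower ends: 0 when free, the specimen's thickness when the gauge stands over one (0.012 or 0.020). Spring 0.3 to 0.8 N over 26 mm, less than the gauge's weight. Its red pointer climbs the scale: white zone for 12 mm, black above for 20 mm
- gauge_tip (a point): centre of the lower face of the gauge's sprung foot
- gauge_pad: fixed cork pad for the gauge, 84 x 64 mm (x, y), 3 mm thick. Origin: centre of its underside
- tray_white: fixed white open tray, 110 x 110 mm, 10 mm high, walls and floor 4 mm (102 x 102 mm inside). Origin: centre of its underside
- tray_black: fixed black open tray, the same size. Origin: centre of its underside
- puck_red: red resin specimen, an upright disc 30 mm in diameter with a small metal chip in its top, 12 or 20 mm thick (the gauge tells which), 30 g. Origin: centre of its underside. Two or three of the four colours are present
- puck_yellow: yellow resin specimen, an upright disc 30 mm in diameter with a small metal chip in its top, 12 or 20 mm thick (the gauge tells which), 30 g. Origin: centre of its underside. Two or three of the four colours are present
- puck_green: green resin specimen, an upright disc 30 mm in diameter with a small metal chip in its top, 12 or 20 mm thick (the gauge tells which), 30 g. Origin: centre of its underside. Two or three of the four colours are present
- puck_blue: blue resin specimen, an upright disc 30 mm in diameter with a small metal chip in its top, 12 or 20 mm thick (the gauge tells which), 30 g. Origin: centre of its underside. Two or three of the four colours are present
- petri: glass petri dish, a bystander to be left alone
- marker: red marker pen, a bystander to be left alone
- wash_bottle: white wash bottle, 150 mm tall, a bystander to be left alone
- jar: small amber jar, 60 mm tall, a bystander to be left alone
- beaker: glass beaker, 90 mm tall, a bystander to be left alone
- slide_box: blue slide box, 100 x 75 x 30 mm, a bystander to be left alone
- spatula: lab spatula, 170 mm long, a bystander to be left alone
Not all that is in view belongs to the job. Several things have the shape of the cover; the one meant has the colours described above. Leave any pink look-alike of the gauge alone.

How it is judged (in metres and radians):
On the way, in this order (a step that is already met when the one before it is completed fails the run):
1. the cover lies flat and released on the blue mat (horizontal distance between cover and mat below 0.04 m and height (world z) of cover below 0.008 m and angle between cover's own z axis and vertical below 0.08 rad and contact force between the fingers and cover below 0.1 N), for 0.2 s.
2. the gauge stands squarely over the red specimen with its legs down on what the specimen lies on, and its foot on the specimen (horizontal distance between gauge_tip and puck_red below 0.009 m and z of gauge in the frame of puck_red between -0.003 and 0.0025 m and angle between the z axis of gauge and the z axis of puck_red, either way round below 0.06 rad and contact force between gauge and puck_red above 0.1 N), for 0.8 s.
3. the gauge stands squarely over the yellow specimen with its legs down on what the specimen lies on, and its foot on the specimen (horizontal distance between gauge_tip and puck_yellow below 0.009 m and z of gauge in the frame of puck_yellow between -0.003 and 0.0025 m and angle between the z axis of gauge and the z axis of puck_yellow, either way round below 0.06 rad and contact force between gauge and puck_yellow above 0.1 N), for 0.8 s.
4. the gauge stands squarely over the green specimen with its legs down on what the specimen lies on, and its foot on the specimen (horizontal distance between gauge_tip and puck_green below 0.009 m and z of gauge in the frame of puck_green between -0.003 and 0.0025 m and angle between the z axis of gauge and the z axis of puck_green, either way round below 0.06 rad and contact force between gauge and puck_green above 0.1 N), for 0.8 s.
5. the gauge stands squarely over the blue specimen with its legs down on what the specimen lies on, and its foot on the specimen (horizontal distance between gauge_tip and puck_blue below 0.009 m and z of gauge in the frame of puck_blue between -0.003 and 0.0025 m and angle between the z axis of gauge and the z axis of puck_blue, either way round below 0.06 rad and contact force between gauge and puck_blue above 0.1 N), for 0.8 s.
At the end, for the whole second after the job is handed in: Each specimen present lies flat inside its tray (12 mm white, 20 mm black); the gauge stands upright within 30 mm of its pad's centre; the cover is down round the board, rim within 3 mm of the bench; all released and at rest (x of puck_red in the frame of tray_white between -0.046 and 0.046 m and y of puck_red in the frame of tray_white between -0.046 and 0.046 m and z of each of puck_red, puck_blue in the frame of tray_white below 0.008 m and angle between each of puck_red, puck_yellow, puck_green, puck_blue's own z axis and vertical below 0.1 rad and linear speed of each of puck_red, puck_yellow, puck_green, puck_blue, cover below 0.02 m/s and x of puck_yellow in the frame of tray_black between -0.046 and 0.046 m and y of puck_yellow in the frame of tray_black between -0.046 and 0.046 m and z of each of puck_yellow, puck_green in the frame of tray_black below 0.008 m and x of puck_green in the frame of tray_black between -0.046 and 0.046 m and y of puck_green in the frame of tray_black between -0.046 and 0.046 m and x of puck_blue in the frame of tray_white between -0.046 and 0.046 m and y of puck_blue in the frame of tray_white between -0.046 and 0.046 m and horizontal distance between gauge and gauge_pad below 0.03 m and angle between gauge's own z axis and vertical below 0.06 rad and height (world z) of gauge below 0.006 m and horizontal distance between cover and board below 0.008 m and height (world z) of cover below 0.003 m and angle between cover's own z axis and vertical below 0.03 rad); the robot touches nothing.
It fails at once if the gauge tips over (angle between gauge's own z axis and vertical above 0.7 rad).
It fails at once if a bystander is shoved more than 40 mm (distance of any of petri, marker, wash_bottle, jar, beaker, slide_box, spatula from where it was at the start of the episode above 0.04 m).
Of puck_red, puck_yellow, puck_green, puck_blue only 2 to 3 are there at a start; the rules pass over those that are not, and their reading is None.
At some moment in a run one of cover, puck_red, puck_yellow, puck_green, puck_blue may be knocked a few centimetres aside while the robot is not near it.
It also fails if it takes over 210 s, if anything falls off the work surface, if the arm or the gripper's body presses on something with over 40 N, if the wrist force passes 120 N, or if a joint passes its speed limit or range.

## Working session

There is one attempt and no reset: what is moved stays moved. The work goes in short steps, Python scripts to look and compute and a shell command to move; the robot and the scene stay as the last step left them, time stands still between calls to the robot, and variables do not carry over. Pictures are saved under pics/ and viewed, at most 16 in all, crops included, and the job is handed in when it is done.

```bash
mkdir -p pics; ls
python3 - <<'E'
from station import *
import cv2
for n in ("top","scene"):
    c=read_camera(n); cv2.imwrite(f"pics/{n}0.png",c["img"][:,:,::-1]); print(n,{k:v for k,v in c.items() if k!="img"})
s=get_state(); print(s)
E
```

```text
pics
top {'vfov': 52.24933916837561, 'cx': 313.5726153245049, 'cy': 245.87159356963454, 'k1': -0.012776512236224346, 'rvec': array([ 2.21651769, -2.16099354,  0.0881088 ]), 'tvec': array([-0.08878923,  0.5421162 ,  1.1301502 ])}
scene {'vfov': 54.663920862647124, 'cx': 318.3870902346333, 'cy': 246.26952965235142, 'k1': -0.08751426548042782, 'rvec': array([ 2.13109769,  1.31041009, -0.48889475]), 'tvec': array([-0.1873739 , -0.35319704,  1.64260771])}
{'clock': 0.1, 'qpos': array([70.32013501, 34.37976948, -0.14523375, 91.6742    ,  0.10348967,
       54.02287777, -4.57059658]), 'qvel': array([-0.04407159, -0.20623065, -0.05069959, -0.08119635, -0.01046781,
        0.03630187, -0.09031658]), 'effort': array([ 6.06116548e-03, -7.66557884e+01,  1.50263496e+00, -2.52937102e+01,
       -5.22732746e-02,  1.36578214e-02,  5.65642790e-05]), 'ee_pos': array([ 0.19104208, -0.69906755,  0.30196181]), 'orientation': array([[ 9.64603246e-01,  2.63705035e-01, -4.82114120e-04],
       [ 2.63705441e-01, -9.64602446e-01,  1.24952369e-03],
       [-1.35542771e-04, -1.33243072e-03, -9.99999103e-01]]), 'force': array([ 0.32563104, -0.05380999, -0.17711783]), 'wrist_torque': array([-0.03606164, -0.01555728, -0.01607466]), 'gripper_force': 0.0, 'gripper_width': 0.09291647379744207}
```

View pics/top0.png

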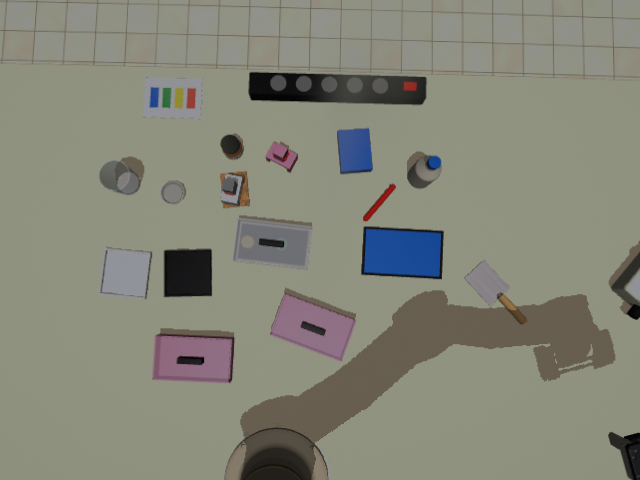

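View pics/scene0.png

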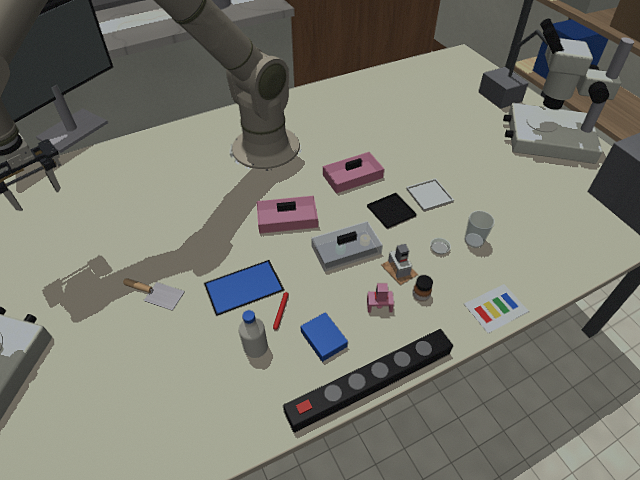

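The top view shows the clear cover around (272,243), the mat (402,252), the gauge on its cork pad (234,188), the white tray (127,272) and the black tray (188,273). The pink items are look-alikes. I'll write the helpers and enlarge the relevant area.

```bash
cat > h.py <<'E'
from station import *
import numpy as np, cv2
from scipy.spatial.transform import Rotation as Ro
def K(c):
    f=240/np.tan(np.radians(c["vfov"]/2)); return np.array([[f,0,c["cx"]],[0,f,c["cy"]],[0,0,1]]),np.array([c["k1"],0,0,0])
def ray(c,uv):
    k,d=K(c); p=cv2.undistortPoints(np.array([[uv]],float),k,d)[0,0]
    R=cv2.Rodrigues(c["rvec"])[0]; return -R.T@c["tvec"], R.T@np.array([p[0],p[1],1])
def at(c,uv,z):
    o,r=ray(c,uv); return o+r*(z-o[2])/r[2]
def tri(obs):
    A=np.zeros((3,3));b=np.zeros(3);l=[]
    for c,uv in obs:
        o,r=ray(c,uv); r/=np.linalg.norm(r); P=np.eye(3)-np.outer(r,r);A+=P;b+=P@o;l.append((o,P))
    x=np.linalg.solve(A,b); return x,[np.linalg.norm(P@(x-o)) for o,P in l]
def proj(c,X):
    k,d=K(c); return cv2.projectPoints(np.array([X],float),c["rvec"],c["tvec"],k,d)[0][0,0]
def snap(n,name,box=None,s=1):
    c=read_camera(n); i=c["img"][:,:,::-1]
    if box: i=i[box[1]:box[3],box[0]:box[2]]
    cv2.imwrite("pics/"+name,cv2.resize(i,None,fx=s,fy=s,interpolation=cv2.INTER_CUBIC)); return c
def delta(pos,yaw):
    """needed shift (tool axes, share of 400mm) and turn to TCP pos, pointing down with tool-y axis at yaw deg (world), mod 180"""
    s=get_state(); R=s["orientation"]; y=np.radians(yaw); yy=np.array([np.cos(y),np.sin(y),0]); 
    if yy@R[:,1]<0: yy=-yy
    T=np.array([np.cross(yy,[0,0,-1]),yy,[0,0,-1]]).T
    rv=Ro.from_matrix(R.T@T).as_rotvec()
    print("turn(share)",np.round(rv/2/np.pi,4),"deg",np.round(np.degrees(rv),2),"shift mm (tool axes)",np.round(R.T@(np.array(pos)-s["ee_pos"])*1000,1),"share",np.round(R.T@(np.array(pos)-s["ee_pos"])/.4,4),"| target-axes share",np.round(T.T@(np.array(pos)-s["ee_pos"])/.4,4))
E
python3 - <<'E'
from h import *
c=snap("top","t1.png",(90,120,450,390),2.2)
d=snap("scene","s1.png",(190,160,500,330),2.5)
E
```

```text
(no output)
```

View pics/t1.png

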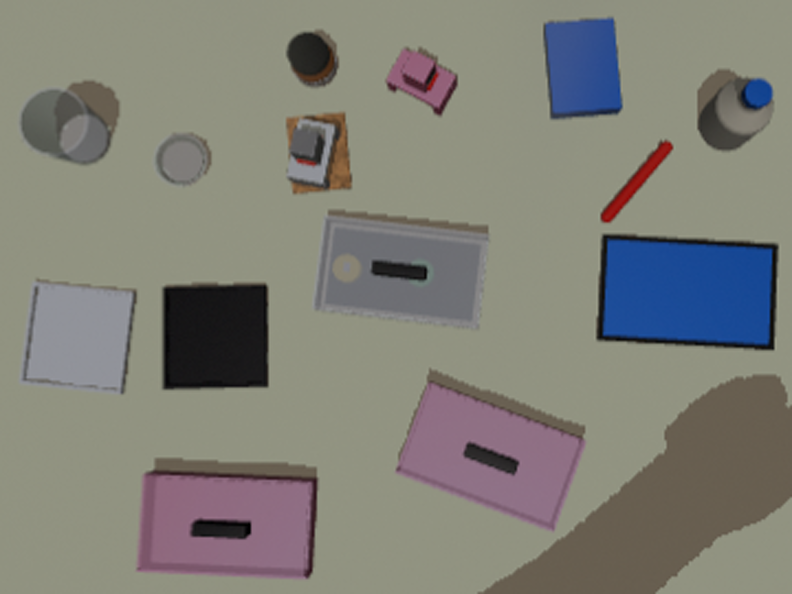

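View pics/s1.png

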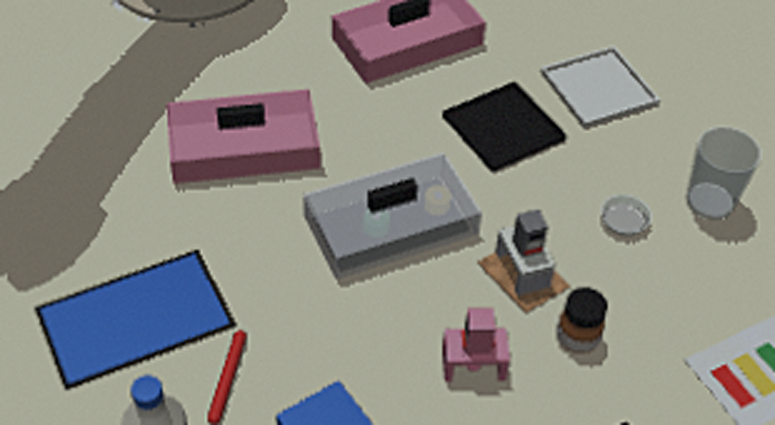

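The crops show two specimens under the cover: a yellowish one at crop t1 (346,267) and a greenish one beside the handle at (422,272). The handle runs from (372,268) to (427,273). In s1 its top is near (391,189). Next I compute positions.

Run:
```python
from h import *
c=read_camera("top");d=read_camera("scene")
T=lambda x,y:((x+.5)/2.2-.5+90,(y+.5)/2.2-.5+120); S=lambda x,y:((x+.5)/2.5-.5+190,(y+.5)/2.5-.5+160)
p=lambda n,v:print(n,np.round(v,4))
print("cam",np.round(ray(c,(0,0))[0],3))
for n,a,b in [("handle",(400,270),(391,189)),("handleL",(372,268),(413,180)),("handleR",(427,273),(369,197)),("matA",(604,236),(66,385)),("matB",(777,244),(38,310)),("matC",(774,348),(197,252)),("matD",(598,340),(234,323))]:
    x,e=tri([(c,T(*a)),(d,S(*b))]); print(n,np.round(x,4),np.round(e,4))
print("mat", [np.round(at(c,T(*q),.002),4).tolist() for q in [(604,236),(777,244),(774,348),(598,340)]])
print("cover rim",[np.round(at(c,T(*q),.0),4).tolist() for q in [(328,212),(488,234),(478,327),(316,309)]])
print("pad",[np.round(at(c,T(*q),.003),4).tolist() for q in [(287,115),(345,113),(351,189),(292,193)]])
print("trayW",[np.round(at(c,T(*q),.01),4).tolist() for q in [(36,281),(135,290),(124,393),(22,383)]])
print("trayB",[np.round(at(c,T(*q),.01),4).tolist() for q in [(163,285),(267,284),(268,387),(163,388)]])
print("gaugetop",np.round(at(c,T(308,143),.085),4))
h=at(c,T(400,270),.064); print("handle at .064",h)
```

```text
cam [ 0.462 -0.066  1.167]
handle [0.5465 0.0208 0.0635] [0.0003 0.0003]
handleL [0.5474 0.0488 0.0652] [0.0003 0.0003]
handleR [ 0.5445 -0.0064  0.062 ] [0.0009 0.0009]
matA [ 0.5817 -0.2897 -0.0362] [0.0912 0.0912]
matB [ 0.5734 -0.3687  0.1124] [0.0146 0.0146]
matC [ 0.5172 -0.2796  0.1167] [0.0807 0.0807]
matD [ 0.4929 -0.1838 -0.1278] [0.0233 0.0233]
mat [[0.5939, -0.1955, 0.002], [0.5901, -0.3846, 0.002], [0.4768, -0.382, 0.002], [0.4807, -0.191, 0.002]]
cover rim [[0.6126, 0.1059, 0.0], [0.593, -0.0691, 0.0], [0.4915, -0.0609, 0.0], [0.5065, 0.1151, 0.0]]
pad [[0.7179, 0.1542, 0.003], [0.7218, 0.0908, 0.003], [0.6381, 0.0813, 0.003], [0.632, 0.1453, 0.003]]
trayW [[0.5285, 0.4155, 0.01], [0.5216, 0.3086, 0.01], [0.4112, 0.315, 0.01], [0.4191, 0.4245, 0.01]]
trayB [[0.5277, 0.2788, 0.01], [0.5317, 0.1671, 0.01], [0.4215, 0.1617, 0.01], [0.4176, 0.2737, 0.01]]
gaugetop [0.6716 0.1162 0.085 ]
handle at .064 [0.54630937 0.02044114 0.064     ]
```

Run:
```python
from h import *
delta([.5465,.0208,.30],-5)
```

```text
turn(share) [-1.000e-04 -0.000e+00 -1.936e-01] deg [-3.000e-02 -1.000e-02 -6.971e+01] shift mm (tool axes) [ 532.7 -600.9    2.7] share [ 1.3317 -1.5022  0.0067] | target-axes share [1.8707 0.7282 0.006 ]
```

```bash
python3 -m crank '[[[0,0,-0.0215],[0,0,0],-1],[[0,0,-0.0215],[0,0,0],-1],[[0,0,-0.0215],[0,0,0],-1],[[0,0,-0.0215],[0,0,0],-1],[[0,0,-0.0215],[0,0,0],-1],[[0,0,-0.0215],[0,0,0],-1],[[0,0,-0.0215],[0,0,0],-1],[[0,0,-0.0215],[0,0,0],-1],[[0,0,-0.0215],[0,0,0],-1]]' && python3 -m crank '[[[0,0,0],[0.0935,0.0364,0],-1],[[0,0,0],[0.0935,0.0364,0],-1],[[0,0,0],[0.0935,0.0364,0],-1],[[0,0,0],[0.0935,0.0364,0],-1],[[0,0,0],[0.0935,0.0364,0],-1],[[0,0,0],[0.0935,0.0364,0],-1],[[0,0,0],[0.0935,0.0364,0],-1],[[0,0,0],[0.0935,0.0364,0],-1],[[0,0,0],[0.0935,0.0364,0],-1],[[0,0,0],[0.0935,0.0364,0],-1],[[0,0,0],[0.0935,0.0364,0],-1],[[0,0,0],[0.0935,0.0364,0],-1],[[0,0,0],[0.0935,0.0364,0],-1],[[0,0,0],[0.0935,0.0364,0],-1],[[0,0,0],[0.0935,0.0364,0],-1],[[0,0,0],[0.0935,0.0364,0],-1],[[0,0,0],[0.0935,0.0364,0],-1],[[0,0,0],[0.0935,0.0364,0],-1],[[0,0,0],[0.0935,0.0364,0],-1],[[0,0,0],[0.0935,0.0364,0],-1]]'
python3 - <<'E'
from h import *
print(get_state()["qpos"])
delta([.5465,.0208,.30],-5)
c=snap("wrist","w1.png"); print(np.round(ray(c,(320,240)),3))
E
```

```text
clock: 1.2
ee_pos: [0.191, -0.6993, 0.3027]
orientation: [[0.083, 0.997, -0.0], [0.997, -0.083, 0.0], [0.0, -0.0, -1.0]]
force: [-0.7, -0.3, -0.1]
gripper_width: 0.0931
gripper_force: 0.0
clock: 3.2
ee_pos: [0.5477, 0.0216, 0.3028]
orientation: [[0.088, 0.996, 0.0], [0.996, -0.088, -0.0], [-0.0, 0.0, -1.0]]
force: [1.1, 0.2, -0.1]
gripper_width: 0.0929
gripper_force: 0.0
[ 10.77660317  24.09133611 -26.02502475 113.80770228  14.63339038
  45.23340267 -28.73158288]
turn(share) [ 0.      0.     -0.0002] deg [ 0.02  0.01 -0.07] shift mm (tool axes) [-0.9 -1.1  2.8] share [-0.0021 -0.0027  0.0071] | target-axes share [-0.0021 -0.0027  0.0071]
[[ 0.555  0.097  0.384]
 [-0.015 -0.283 -0.959]]
```

View pics/w1.png

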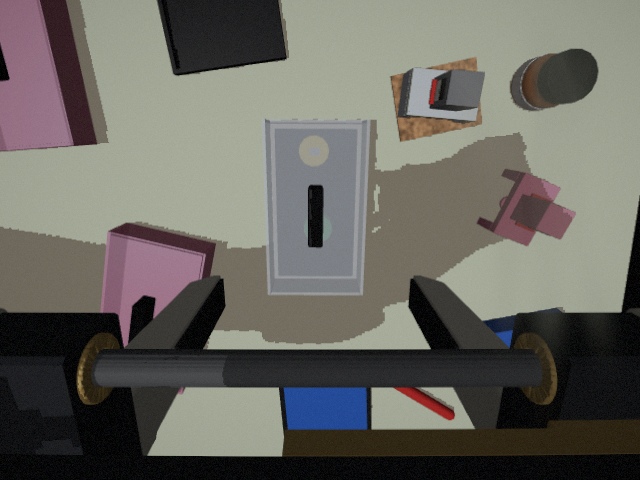

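The wrist view shows the handle from (315,187) to (316,247), with the cover aligned to the image vertical. Yellow is at (313,150) and green at (318,228). The gauge's block top is near (463,90).

Run:
```python
from h import *
c=read_camera("wrist");t=read_camera("top")
T=lambda x,y:((x+.5)/2.2-.5+90,(y+.5)/2.2-.5+120)
for n,a,b in [("L",(372,268),(315.5,187)),("R",(427,273),(315.8,247)),("mid",(400,270),(315.6,217))]:
    print(n,np.round(tri([(t,T(*a)),(c,b)]),4) if 0 else np.round(tri([(t,T(*a)),(c,b)])[0],4),at(c,b,.064))
print("rim top z.038",[np.round(at(c,q,.038),4).tolist() for q in [(265,121),(370,121),(363,294),(268,294)]])
print("yellow",at(c,(313.5,150.5),.022),"green",at(c,(318,228),.022))
```

```text
L [0.5521 0.054  0.0162] [0.55336704 0.06018745 0.064     ]
R [ 0.5473 -0.0058  0.0307] [0.54898789 0.00425282 0.064     ]
mid [0.55   0.0236 0.0216] [0.55118207 0.03286351 0.064     ]
rim top z.038 [[0.5118, 0.1211, 0.038], [0.6082, 0.1132, 0.038], [0.5935, -0.0595, 0.038], [0.4941, -0.0511, 0.038]]
yellow [0.55394375 0.09043403 0.022     ] green [0.55197119 0.01169434 0.022     ]
```

Run:
```python
from h import *
c=read_camera("wrist")
print("pad",[np.round(at(c,q,.003),4).tolist() for q in [(391,75),(476,58),(482,122),(400,140)]])
print("trayB",[np.round(at(c,q,.01),4).tolist() for q in [(174,73),(287,57)]])
d=snap("scene","s2.png",(300,210,400,290),6); t=snap("top","t2.png",(220,200,330,290),6)
a=cv2.imread("pics/s2.png");b=cv2.imread("pics/t2.png");cv2.imwrite("pics/st2.png",np.vstack([a,cv2.resize(b[:,:600],(600,490))])[:, :][:1000])
a=cv2.resize(a,(400,320));b=cv2.resize(b,(400,327));cv2.imwrite("pics/st2.png",np.hstack([a,b[:320]]))
```

```text
pad [[0.6324, 0.1487, 0.003], [0.7153, 0.1574, 0.003], [0.7233, 0.0971, 0.003], [0.6398, 0.0862, 0.003]]
trayB [[0.4231, 0.1673, 0.01], [0.5329, 0.1718, 0.01]]
```

View pics/st2.png

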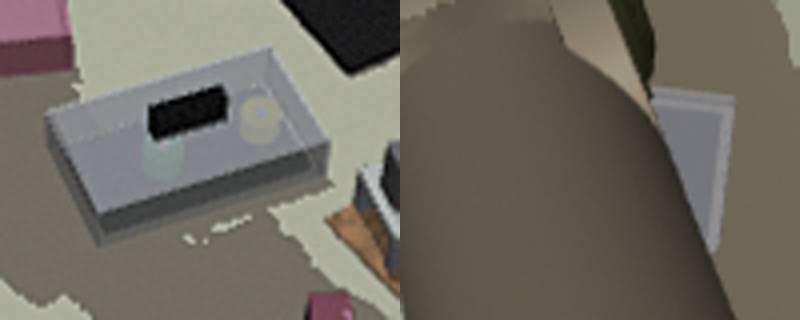

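Run:
```python
from h import *
c=read_camera("wrist");d=read_camera("scene");s=get_state()
for X in [(.5474,.0488,.064),(.5445,-.0064,.064),(.5465,.0208,.064),(.5465,.0208,.038)]: print(proj(c,X),proj(d,X))
print(tri([(c,(315.6,217)),(d,(346.3,235.3))]))
R=s["orientation"]
for y in (-.0465,.0465):
  for x in (-.0075,.0075): print("tip",proj(c,s["ee_pos"]+R@[x,y,.084]))
print(c["vfov"],c["cx"],c["cy"],c["k1"])
k=c["img"][170:260,300:335].astype(int).sum(2)<120
ys,xs=np.where(k);print(xs.min()+300,xs.max()+300,ys.min()+170,ys.max()+170)
for v in range(180,252,6): 
    r=np.where(k[v-170])[0]; print(v,(r.min()+300,r.max()+300) if len(r) else None,end=" ")
```

```text
[313.96092929 187.87422567] [354.97746821 231.98138933]
[316.25832141 246.99241397] [336.98103679 238.05029568]
[315.77606844 218.48815947] [346.00138641 235.17947389]
[315.84068571 212.49350326] [345.64060408 241.34604996]
(array([0.54640612, 0.02189732, 0.06282366]), [np.float64(4.6368108851185166e-05), np.float64(4.6368108851163706e-05)])
tip [223.93144642 306.12214676]
tip [221.78050448 278.6301896 ]
tip [407.39987461 306.27424778]
tip [409.55860197 278.78173222]
67.44486852244465 316.3822709464083 236.97420597925023 -0.01383506593155788
309 323 183 243
180 None 186 (np.int64(309), np.int64(323)) 192 (np.int64(309), np.int64(323)) 198 (np.int64(310), np.int64(323)) 204 (np.int64(310), np.int64(323)) 210 (np.int64(309), np.int64(323)) 216 (np.int64(309), np.int64(323)) 222 (np.int64(309), np.int64(323)) 228 (np.int64(310), np.int64(323)) 234 (np.int64(310), np.int64(323)) 240 (np.int64(309), np.int64(323)) 246 None
```

Run:
```python
from h import *
for i in range(3):
    c=read_camera("wrist"); print(c["rvec"],ray(c,(320,240))[0],at(c,(315.6,217),.064),get_state()["ee_pos"])
```

```text
[-2.85961221  0.12923935  0.01884236] [0.55403552 0.09431083 0.3840915 ] [0.54660051 0.02182556 0.064     ] [0.54672098 0.01873033 0.30272773]
[-2.85974642  0.12928386  0.0185957 ] [0.55409826 0.09438381 0.38416327] [0.54671895 0.02192518 0.064     ] [0.54682139 0.01888688 0.30278549]
[-2.85989123  0.12908125  0.01838061] [0.55415325 0.09453502 0.3842132 ] [0.5468277  0.02210763 0.064     ] [0.54687316 0.01906795 0.30280174]
```

Run:
```python
from h import *
delta([.5468,.0215,.126],-4.8)
```

```text
turn(share) [ 0.      0.0001 -0.001 ] deg [ 0.    0.02 -0.34] shift mm (tool axes) [  2.5  -0.3 176.8] share [ 0.0062 -0.0008  0.442 ] | target-axes share [ 0.006  -0.0007  0.442 ]
```

```bash
python3 -m crank '[[[0,0,0],[0,0,0.08],-0.4],[[0,0,0],[0,0,0.08],-0.4],[[0,0,0],[0,0,0.08],-0.4],[[0,0,0],[0,0,0.08],-0.4],[[0,0,0],[0,0,0.06],-0.4],[[0,0,0],[0,0,0.03],-0.4],[[0,0,0],[0,0,0.02],-0.4],[[0,0,0],[0,0,0.01],-0.4],[[0,0,0],[0,0,0],-0.4],[[0,0,0],[0,0,0],-0.4]]' 30
python3 - <<'E'
from h import *
delta([.5468,.0215,.126],-4.8)
E
```

```text
clock: 4.75
ee_pos: [0.5475, 0.0201, 0.1275]
orientation: [[0.088, 0.996, 0.001], [0.996, -0.088, 0.0], [0.0, 0.001, -1.0]]
force: [1.3, -0.5, -0.1]
gripper_width: 0.0652
gripper_force: 0.0
turn(share) [ 0.0002 -0.     -0.0007] deg [ 0.07 -0.01 -0.26] shift mm (tool axes) [ 1.4 -0.8  1.5] share [ 0.0034 -0.002   0.0038] | target-axes share [ 0.0034 -0.002   0.0038]
```

Close on the handle.

```bash
python3 -m crank '[[[0,0,0],[0.0034,-0.002,0.004],0],[[0,0,0],[0,0,0],0.5],[[0,0,0],[0,0,0],1],[[0,0,0],[0,0,0],1],[[0,0,0],[0,0,0],1],[[0,0,0],[0,0,0],1],[[0,0,0],[0,0,0],1],[[0,0,0],[0,0,0],1],[[0,0,0],[0,0,0],1],[[0,0,0],[0,0,0],1]]' 30; python3 -m crank '[[[0,0,0],[0,0,-0.03],1],[[0,0,0],[0,0,-0.06],1],[[0,0,0],[0,0,-0.08],1],[[0,0,0],[0,0,-0.08],1],[[0,0,0],[0,0,-0.08],1],[[0,0,0],[0,0,-0.02],1],[[0,0,0],[0,0,0],1],[[0,0,0],[0,0,0],1],[[0,0,0],[0,0,0],1]]'
python3 - <<'E'
from h import *
delta([.5354,-.2875,.27],-1.2)
E
```

```text
clock: 5.75
ee_pos: [0.5464, 0.0215, 0.1251]
orientation: [[0.088, 0.996, -0.0], [0.996, -0.088, -0.0], [-0.0, -0.0, -1.0]]
force: [0.7, -0.1, -0.2]
gripper_width: 0.0138
gripper_force: 30.0
clock: 6.65
ee_pos: [0.5457, 0.0214, 0.2637]
orientation: [[0.088, 0.996, -0.003], [0.996, -0.088, -0.0], [-0.0, -0.003, -1.0]]
force: [-0.4, 0.9, -3.2]
gripper_width: 0.0138
gripper_force: 30.0
turn(share) [-0.0004  0.0001 -0.0107] deg [-0.14  0.02 -3.84] shift mm (tool axes) [-308.6   16.9   -6.2] share [-0.7715  0.0421 -0.0155] | target-axes share [-0.7726 -0.0096 -0.0158]
```

```bash
python3 -m crank '[[[0,0,-0.0107],[0,0,0],1],[[0,0,0],[-0.03,0,0],1],[[0,0,0],[-0.06,0,0],1],[[0,0,0],[-0.08,-0.002,0],1],[[0,0,0],[-0.08,-0.002,0],1],[[0,0,0],[-0.08,-0.002,0],1],[[0,0,0],[-0.08,-0.002,0],1],[[0,0,0],[-0.08,0,0],1],[[0,0,0],[-0.08,0,0],1],[[0,0,0],[-0.08,0,0],1],[[0,0,0],[-0.08,0,0],1],[[0,0,0],[-0.04,0,0],1],[[0,0,0],[0,0,0],1],[[0,0,0],[0,0,0.08],1],[[0,0,0],[0,0,0.08],1],[[0,0,0],[0,0,0.08],1],[[0,0,0],[0,0,0.04],1],[[0,0,0],[0,0,0],1],[[0,0,0],[0,0,0],1],[[0,0,0],[0,0,0],1]]'
python3 - <<'E'
from h import *
delta([.5354,-.2875,.1275],-1.2)
E
```

```text
clock: 8.65
ee_pos: [0.5374, -0.2859, 0.1542]
orientation: [[0.02, 1.0, 0.002], [1.0, -0.02, -0.0], [-0.0, 0.002, -1.0]]
force: [0.3, 0.5, -3.4]
gripper_width: 0.0136
gripper_force: 30.0
turn(share) [0.0002 0.0001 0.0001] deg [0.09 0.02 0.03] shift mm (tool axes) [-1.7 -2.1 26.7] share [-0.0042 -0.0051  0.0669] | target-axes share [-0.0042 -0.005   0.0669]
```

```bash
python3 -m crank '[[[0,0,0],[-0.004,0,0.03],1],[[0,0,0],[0,0,0.02],1],[[0,0,0],[0,0,0.01],1],[[0,0,0],[0,0,0.007],1],[[0,0,0],[0,0,0],1],[[0,0,0],[0,0,0],1],[[0,0,0],[0,0,0],1]]'; python3 -m crank '[[[0,0,0],[0,0,0],0.4],[[0,0,0],[0,0,0],0],[[0,0,0],[0,0,0],0],[[0,0,0],[0,0,0],0],[[0,0,0],[0,0,-0.03],-0.4],[[0,0,0],[0,0,-0.08],-1],[[0,0,0],[0,0,-0.1],-1],[[0,0,0],[0,0,-0.1],-1],[[0,0,0],[0,0,-0.1],-1],[[0,0,0],[0,0,-0.03],-1]]'
python3 - <<'E'
from h import *
delta([.5354,.08,.30],-1.2)
E
```

```text
clock: 9.35
ee_pos: [0.5363, -0.2879, 0.127]
orientation: [[0.021, 1.0, -0.001], [1.0, -0.021, -0.0], [-0.001, -0.001, -1.0]]
force: [-3.4, 1.2, 9.6]
gripper_width: 0.0138
gripper_force: 30.0
clock: 10.35
ee_pos: [0.5379, -0.2881, 0.3074]
orientation: [[0.021, 1.0, 0.006], [1.0, -0.021, -0.003], [-0.003, 0.006, -1.0]]
force: [-1.0, -0.2, -1.1]
gripper_width: 0.0889
gripper_force: 0.0
turn(share) [ 0.0009  0.0004 -0.    ] deg [ 0.33  0.15 -0.  ] shift mm (tool axes) [367.9 -10.2   6.4] share [ 0.9199 -0.0256  0.0161] | target-axes share [ 0.9198 -0.0255  0.0186]
```

```bash
python3 -m crank '[[[0,0,0],[0.05,0.01,0],-1],[[0,0,0],[0.08,0.01,0],-1],[[0,0,0],[0.1,0.01,0],-1],[[0,0,0],[0.1,0.01,0],-1],[[0,0,0],[0.1,0.01,0],-1],[[0,0,0],[0.1,0.01,0],-1],[[0,0,0],[0.1,0.01,0],-1],[[0,0,0],[0.1,0.01,0],-1],[[0,0,0],[0.06,0.01,0],-1],[[0,0,0],[0.02,0,0],-1],[[0,0,0],[0,0,0],-1],[[0,0,0],[0,0,0],-1],[[0,0,0],[0,0,0],-1],[[0,0,0],[0,0,0],-1],[[0,0,0],[0,0,0],-1],[[0,0,0],[0,0,0],-1],[[0,0,0],[0,0,0],-1],[[0,0,0],[0,0,0],-1],[[0,0,0],[0,0,0],-1],[[0,0,0],[0,0,0],-1]]'
python3 - <<'E'
from h import *
import pickle
c=snap("wrist","w2.png",(160,0,560,300),2); pickle.dump(c,open("w2.pkl","wb"))
E
```

```text
clock: 12.35
ee_pos: [0.5795, 0.0353, 0.3023]
orientation: [[0.021, 1.0, -0.0], [1.0, -0.021, -0.0], [-0.0, -0.0, -1.0]]
force: [0.6, 0.1, 0.4]
gripper_width: 0.0932
gripper_force: 0.0
```

View pics/w2.png

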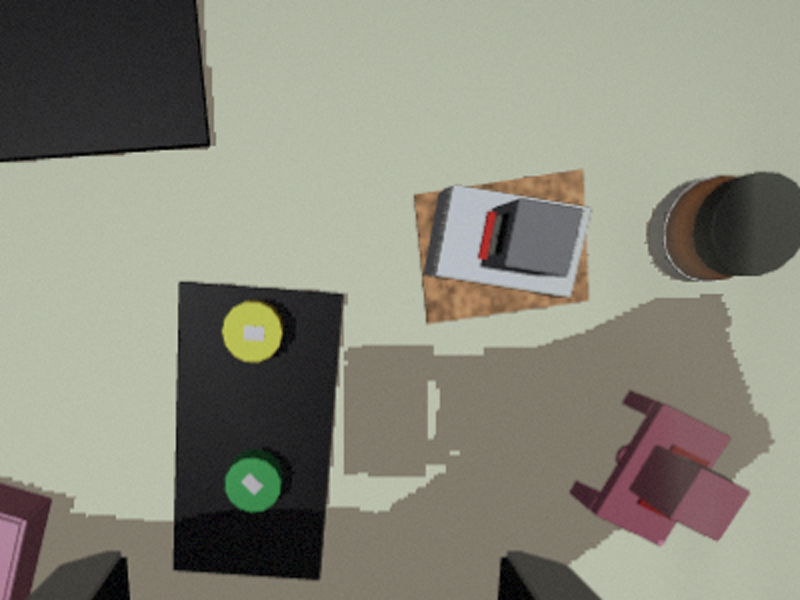

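The view shows yellow at crop (252,331) and green at (253,484) on the board. The board corners are (179,282), (343,294), (320,578) and (174,570). On the gauge, the bridge-top corners are (454,186), (591,209), (573,296) and (437,275).

Run:
```python
from h import *
import pickle
c=pickle.load(open("w2.pkl","rb"))
f=lambda q:((q[0]+.5)/2-.5+160,(q[1]+.5)/2-.5)
def quad(n,z,Q):
    P=np.array([at(c,f(q),z)[:2] for q in Q]); e=[P[(i+1)%4]-P[i] for i in range(4)]
    print(n,np.round(P.mean(0),4),"len",[round(float(np.linalg.norm(v)),4) for v in e],"ang",[round(float(np.degrees(np.arctan2(v[1],v[0]))),1) for v in e])
quad("bridge",.04,[(454,186),(591,209),(573,296),(437,275)])
quad("block",.085,[(522,199),(590,208),(572,277),(506,266)])
quad("pad",.003,[(415,195),(583,170),(589,299),(427,323)])
quad("board",.006,[(179,282),(343,294),(320,578),(174,570)])
for z in (.018,.026): print(z,"Y",np.round(at(c,f((252,331)),z),4),"G",np.round(at(c,f((253,484)),z),4), "diaY",[np.linalg.norm(at(c,f((222,331)),z)-at(c,f((283,331)),z)),np.linalg.norm(at(c,f((225,485)),z)-at(c,f((282,485)),z))])
t=read_camera("top");hsv=cv2.cvtColor(t["img"],cv2.COLOR_RGB2HSV)
for n,lo,hi in (("Y",(22,120,80),(35,255,255)),("G",(45,120,50),(80,255,255))):
    m=cv2.inRange(hsv,lo,hi)[215:280,230:310]; ys,xs=np.where(m>0); print(n,len(xs),[np.round(at(t,(xs.mean()+230,ys.mean()+215),z),4) for z in (.018,.026)] if len(xs) else "")
```

```text
bridge [0.6733 0.1211] len [0.0631, 0.0385, 0.0645, 0.0389] ang [-9.9, -97.9, 170.5, 80.1]
block [0.6745 0.1212] len [0.0272, 0.0266, 0.0272, 0.0256] ang [-8.0, -101.1, 169.9, 78.7]
pad [0.6779 0.1194] len [0.0833, 0.0627, 0.0841, 0.0631] ang [6.9, -82.7, -172.8, 96.6]
board [0.5475 0.0237] len [0.0836, 0.1576, 0.0831, 0.1586] ang [-5.3, -95.3, 175.4, 84.8]
0.018 Y [0.5502 0.0819 0.018 ] G [0.5472 0.002  0.018 ] diaY [np.float64(0.03055403293854041), np.float64(0.03029097849675759)]
0.026 Y [0.5509 0.0826 0.026 ] G [0.5479 0.0044 0.026 ] diaY [np.float64(0.029885733769764555), np.float64(0.02962843303863383)]
Y 0 
G 0
```

Run:
```python
from h import *
print(get_state()["qpos"]); delta([.6738,.1212,.23],80.2)
```

```text
[ 11.05548917  26.76974603 -28.57297907 109.7353794   16.94958665
  47.64267597 -27.67941592]
turn(share) [-0.     -0.     -0.2261] deg [ -0.   -0.  -81.4] shift mm (tool axes) [87.9 92.5 72.3] share [0.2198 0.2312 0.1807] | target-axes share [-0.1957  0.2519  0.1807]
```

```bash
python3 -m crank '[[[0,0,-0.0206],[0,0,0],-1],[[0,0,-0.0206],[0,0,0],-1],[[0,0,-0.0206],[0,0,0],-1],[[0,0,-0.0206],[0,0,0],-1],[[0,0,-0.0206],[0,0,0],-1],[[0,0,-0.0206],[0,0,0],-1],[[0,0,-0.0206],[0,0,0],-1],[[0,0,-0.0206],[0,0,0],-1],[[0,0,-0.0206],[0,0,0],-1],[[0,0,-0.0206],[0,0,0],-1],[[0,0,-0.0206],[0,0,0],-1],[[0,0,0],[-0.04,0.05,0],-0.5],[[0,0,0],[-0.04,0.05,0],-0.5],[[0,0,0],[-0.04,0.05,0],-0.5],[[0,0,0],[-0.04,0.05,0],-0.5],[[0,0,0],[-0.036,0.052,0],-0.5],[[0,0,0],[0,0,0.06],-0.5],[[0,0,0],[0,0,0.08],-0.5],[[0,0,0],[0,0,0.04],-0.5],[[0,0,0],[0,0,0],-0.5]]';python3 -m crank '[[[0,0,0],[0,0,0],-0.2],[[0,0,0],[0,0,0],-0.2],[[0,0,0],[0,0,0],-0.2],[[0,0,0],[0,0,0],-0.2],[[0,0,0],[0,0,0],-0.2]]'
python3 - <<'E'
from h import *
print(get_state()["qpos"]); delta([.6740,.1212,.131],80.2)
E
```

```text
clock: 14.45
ee_pos: [0.6727, 0.1209, 0.2279]
orientation: [[-0.986, 0.167, -0.004], [0.167, 0.986, -0.001], [0.004, -0.002, -1.0]]
force: [0.5, -0.4, 0.6]
gripper_width: 0.0696
gripper_force: 0.0
clock: 14.95
ee_pos: [0.6738, 0.1215, 0.2309]
orientation: [[-0.986, 0.167, 0.001], [0.167, 0.986, 0.0], [-0.001, 0.0, -1.0]]
force: [-0.7, -0.3, 0.4]
gripper_width: 0.0559
gripper_force: 0.0
[ 12.1933933   42.75905627 -45.14366954  98.95960522  36.52815876
  53.99998235  32.62766173]
turn(share) [0.     0.0001 0.0005] deg [0.01 0.04 0.16] shift mm (tool axes) [-0.2 -0.2 99.9] share [-0.0005 -0.0006  0.2497] | target-axes share [-0.0006 -0.0005  0.2497]
```

```bash
python3 -m crank '[[[0,0,0],[0,0,0.06],-0.2],[[0,0,0],[0,0,0.08],-0.2],[[0,0,0],[0,0,0.07],-0.2],[[0,0,0],[0,0,0.03],-0.2],[[0,0,0],[0,0,0.01],-0.2],[[0,0,0],[0,0,0],-0.2],[[0,0,0],[0,0,0],-0.2],[[0,0,0],[0,0,0],0.2],[[0,0,0],[0,0,0],0.6],[[0,0,0],[0,0,0],1],[[0,0,0],[0,0,0],1],[[0,0,0],[0,0,0],1],[[0,0,0],[0,0,0],1],[[0,0,0],[0,0,0],1],[[0,0,0],[0,0,0],1]]' 30
python3 - <<'E'
from h import *
print(get_state()["ee_pos"])
E
python3 -m crank '[[[0,0,0],[0,0,-0.03],1],[[0,0,0],[0,0,-0.06],1],[[0,0,0],[0,0,-0.06],1],[[0,0,0],[0,0,-0.03],1],[[0,0,0],[0,0,0],1],[[0,0,0],[0,0,0],1],[[0,0,0],[0,0,0],1],[[0,0,0],[0,0,0],1],[[0,0,0],[0,0,0],1],[[0,0,0],[0,0,0],1]]'
python3 - <<'E'
from h import *
import pickle
delta([.5506,.0823,.21],84.8)
c=snap("wrist","w3.png"); pickle.dump(c,open("w3.pkl","wb"))
E
```

```text
clock: 16.45
ee_pos: [0.6737, 0.1215, 0.1305]
orientation: [[-0.986, 0.167, 0.0], [0.167, 0.986, -0.0], [-0.0, -0.0, -1.0]]
force: [-0.8, -1.3, 3.8]
gripper_width: 0.0259
gripper_force: 30.0
[0.67373203 0.12149377 0.13049852]
clock: 17.45
ee_pos: [0.6735, 0.1215, 0.2018]
orientation: [[-0.986, 0.167, -0.001], [0.167, 0.986, -0.0], [0.001, -0.0, -1.0]]
force: [0.9, -0.4, -2.8]
gripper_width: 0.0261
gripper_force: 30.0
turn(share) [-0.     -0.0001 -0.0123] deg [-0.01 -0.04 -4.42] shift mm (tool axes) [114.6 -59.2  -8.1] share [ 0.2866 -0.148  -0.0203] | target-axes share [ 0.2971 -0.1255 -0.0205]
```

View pics/w3.png

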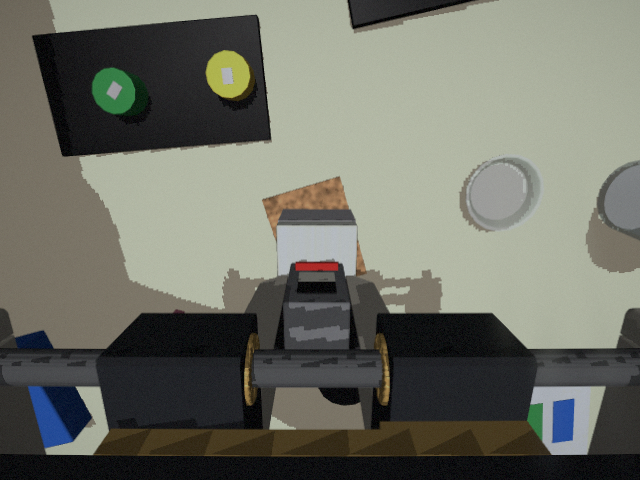

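The gauge is held, with its bridge front top edge from (278,224) to (356,223). Yellow's top is centred at (228,75) and green's at (114,91).

Run:
```python
from h import *
import pickle
a=pickle.load(open("w2.pkl","rb"));b=pickle.load(open("w3.pkl","rb"))
def cen(c,lo,hi):
    m=cv2.inRange(cv2.cvtColor(c["img"],cv2.COLOR_RGB2HSV),lo,hi); n,l,st,ce=cv2.connectedComponentsWithStats(m); i=1+st[1:,4].argmax()
    cs=cv2.findContours((l==i).astype(np.uint8),0,1)[0]; (x,y),_=cv2.minEnclosingCircle(max(cs,key=len)); return (x,y),st[i,4]
for n,lo,hi in (("Y",(22,120,90),(35,255,255)),("G",(50,120,70),(80,255,255))):
    p,q=cen(a,lo,hi),cen(b,lo,hi); print(n,p,q,tri([(a,p[0]),(b,q[0])]))
s=get_state()
E=at(b,(317,223.5),.2018-.1305+.043); print("edge mid",E,"tool x offset",s["orientation"].T@(E-s["ee_pos"]))
L,Rr=at(b,(278,224),.1143),at(b,(356,223),.1143); print(np.linalg.norm(L-Rr),np.degrees(np.arctan2(*(L-Rr)[1::-1])))
```

```text
Y ((285.8128356933594, 165.2541961669922), np.int32(633)) ((228.09829711914062, 73.59615325927734), np.int32(1468)) (array([0.55085883, 0.08279083, 0.02694143]), [np.float64(0.00020219621093300663), np.float64(0.0002021962109329886)])
G ((285.9019470214844, 241.9509735107422), np.int32(529)) ((113.23958587646484, 90.54427337646484), np.int32(1379)) (array([0.54754489, 0.00423974, 0.0261506 ]), [np.float64(2.6483218007939646e-05), np.float64(2.648321800777881e-05)])
edge mid [0.63960367 0.12717803 0.1143    ] tool x offset [ 0.03438233 -0.00010748  0.08765555]
0.037730615535083924 -98.86585419645601
```

```bash
python3 -m crank '[[[0,0,-0.0122],[0,0,0],1],[[0,0,0],[0.04,-0.017,0],1],[[0,0,0],[0.06,-0.025,0],1],[[0,0,0],[0.06,-0.025,0],1],[[0,0,0],[0.06,-0.025,0],1],[[0,0,0],[0.05,-0.022,0],1],[[0,0,0],[0.025,-0.0105,0],1],[[0,0,0],[0,0,0],1],[[0,0,0],[0,0,0],1],[[0,0,0],[0,0,0],1],[[0,0,0],[0,0,0],1]]'
python3 - <<'E'
from h import *
delta([.5516,.0828,.1335],84.8)
c=snap("scene","s3.png",(330,170,430,270),4)
E
```

```text
clock: 18.6
ee_pos: [0.5524, 0.0831, 0.2022]
orientation: [[-0.996, 0.091, 0.0], [0.091, 0.996, 0.001], [-0.0, 0.001, -1.0]]
force: [0.5, 0.4, -2.8]
gripper_width: 0.0255
gripper_force: 30.0
turn(share) [ 0.0001  0.0001 -0.0001] deg [ 0.04  0.02 -0.04] shift mm (tool axes) [ 0.8 -0.4 68.7] share [ 0.002  -0.0011  0.1718] | target-axes share [ 0.002  -0.0009  0.1718]
```

```bash
python3 -m crank '[[[0,0,0],[0,0,0.05],1],[[0,0,0],[0,0,0.05],1],[[0,0,0],[0,0,0.03],1],[[0,0,0],[0,0,0.02],1],[[0,0,0],[0,0,0.012],1],[[0,0,0],[0,0,0.008],1],[[0,0,0],[0,0,0.002],1],[[0,0,0],[0,0,0],1],[[0,0,0],[0,0,0],1],[[0,0,0],[0,0,0],1]]';  python3 - <<'E'
from h import *
delta([.5516,.0828,.1335],84.8)
c=snap("scene","s4.png",(330,170,430,270),6)
E
```

```text
clock: 19.65
ee_pos: [0.5518, 0.0828, 0.1339]
orientation: [[-0.996, 0.091, 0.001], [0.091, 0.996, 0.0], [-0.001, 0.0, -1.0]]
force: [0.3, 0.5, -2.7]
gripper_width: 0.026
gripper_force: 30.0
turn(share) [ 0.      0.0001 -0.0001] deg [ 0.01  0.04 -0.03] shift mm (tool axes) [0.2 0.  0.4] share [0.0004 0.     0.0009] | target-axes share [0.0004 0.     0.0009]
```

View pics/s4.png

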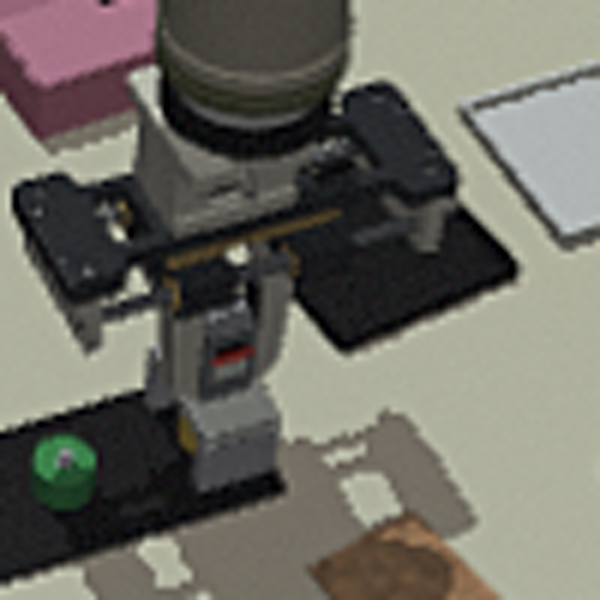

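The pointer has risen to the border of the scale zones, but the wrist still carries the gauge's weight. I'll press down a little and watch the force.

```bash
python3 -m crank '[[[0,0,0],[0,0,0.003],1],[[0,0,0],[0,0,0],1],[[0,0,0],[0,0,0],1]]'; python3 -m crank '[[[0,0,0],[0,0,0.003],1],[[0,0,0],[0,0,0],1],[[0,0,0],[0,0,0],1]]'
```

```text
clock: 20.0
ee_pos: [0.5518, 0.0828, 0.1334]
orientation: [[-0.996, 0.091, 0.001], [0.091, 0.996, -0.0], [-0.001, -0.0, -1.0]]
force: [-2.5, -1.1, 10.1]
gripper_width: 0.0258
gripper_force: 30.0
clock: 20.3
ee_pos: [0.5518, 0.0829, 0.1333]
orientation: [[-0.996, 0.091, 0.002], [0.091, 0.996, -0.001], [-0.002, -0.001, -1.0]]
force: [-6.0, -2.9, 24.9]
gripper_width: 0.0259
gripper_force: 30.0
```

```bash
python3 -m crank '[[[0,0,0],[0,0,-0.003],1],[[0,0,0],[0,0,0],1],[[0,0,0],[0,0,0],1],[[0,0,0],[0,0,0],1],[[0,0,0],[0,0,0],1],[[0,0,0],[0,0,0],1],[[0,0,0],[0,0,0],1],[[0,0,0],[0,0,0],1],[[0,0,0],[0,0,0],1],[[0,0,0],[0,0,0],1],[[0,0,0],[0,0,0],1],[[0,0,0],[0,0,0],1]]';  python3 - <<'E'
from h import *
import pickle
c=snap("wrist","w4.png",(220,170,420,320),4); pickle.dump(c,open("w4.pkl","wb"))
E
```

```text
clock: 21.5
ee_pos: [0.5519, 0.0828, 0.1333]
orientation: [[-0.996, 0.091, 0.001], [0.091, 0.996, -0.0], [-0.001, -0.0, -1.0]]
force: [-3.1, -1.3, 13.2]
gripper_width: 0.0261
gripper_force: 30.0
```

View pics/w4.png

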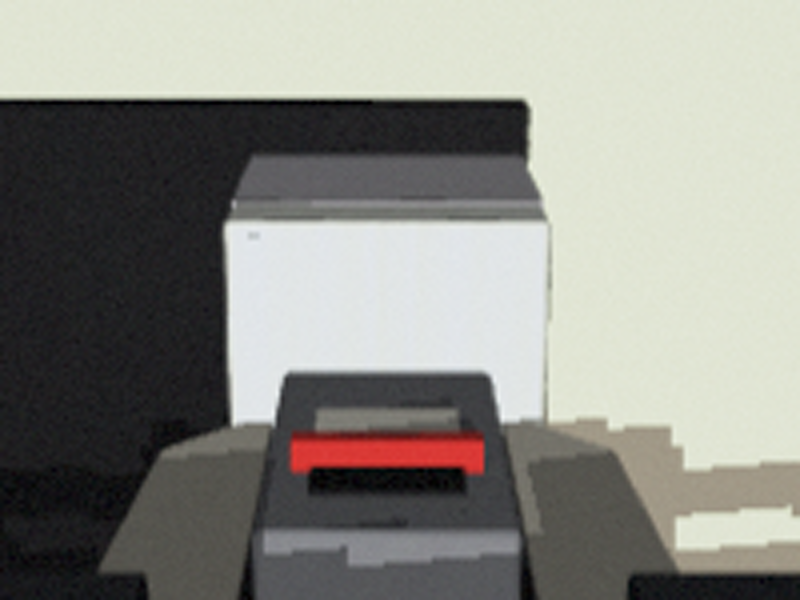

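Run:
```python
from h import *
import pickle
s=get_state();R=s["orientation"];p=s["ee_pos"]
R3=Ro.from_matrix(R)
def zat(c,uv,R,p,xp):
    o,r=ray(c,uv); o=R.T@(o-p); r=R.T@r; return (o+r*(xp-o[0])/r[0])
c3=pickle.load(open("w3.pkl","rb"));c4=pickle.load(open("w4.pkl","rb"))
y=np.radians(80.4); Rw3=np.array([[-.986,.167,0],[.167,.986,0],[0,0,-1]]).T
red=lambda c:cv2.inRange(cv2.cvtColor(c["img"],cv2.COLOR_RGB2HSV),(0,150,90),(8,255,255))[230:320,280:360]
for c,RR,pp in ((c3,Rw3,np.array([.6735,.1215,.2018])),(c4,R,p)):
    ys,xs=np.where(red(c)>0); u=xs.mean()+280
    print(len(ys),ys.min()+230,ys.max()+230)
    for xp in (.013,.015): print(xp,[np.round(zat(c,(u,v),RR,pp,xp)*1000,1) for v in (ys.min()+230,ys.max()+231)])
```

```text
332 262 270
0.013 [array([13. , -0.4, 92. ]), array([13. , -0.4, 79.3])]
0.015 [array([15. , -0.4, 86.4]), array([15. , -0.4, 74.2])]
414 278 287
0.013 [array([13. , -0.3, 70.6]), array([13. , -0.3, 59.5])]
0.015 [array([15. , -0.3, 65.8]), array([15. , -0.3, 55. ])]
```

The pointer rose about 20 mm, which agrees with the triangulated puck top at 26.9 mm, so yellow is 20 mm. Next I lift and move to green.

```bash
python3 -m crank '[[[0,0,0],[0,0,-0.03],1],[[0,0,0],[0,0,-0.06],1],[[0,0,0],[0,0,-0.06],1],[[0,0,0],[0,0,-0.01],1],[[0,0,0],[0,0,0],1],[[0,0,0],[0,0,0],1]]';  python3 - <<'E'
from h import *
delta([.5485,.0042,.1335],84.8)
c=snap("scene","s5.png"); hsv=cv2.cvtColor(c["img"],cv2.COLOR_RGB2HSV)
for n,lo,hi,X in (("Y",(22,120,90),(35,255,255),(.5509,.0828,.024)),("G",(50,100,60),(80,255,255),(.5475,.0042,.024))):
    m=cv2.inRange(hsv,lo,hi)[200:290,300:400]; ys,xs=np.where(m>0); print(n,len(xs),xs.mean()+300,ys.mean()+200,proj(c,X))
E
```

```text
clock: 22.15
ee_pos: [0.5513, 0.0822, 0.1955]
orientation: [[-0.996, 0.092, -0.001], [0.092, 0.996, -0.0], [0.001, -0.001, -1.0]]
force: [-0.1, -0.5, -3.3]
gripper_width: 0.0258
gripper_force: 30.0
turn(share) [-0.0001 -0.0002 -0.0001] deg [-0.03 -0.06 -0.05] shift mm (tool axes) [ -4.5 -77.9  62. ] share [-0.0111 -0.1947  0.1551] | target-axes share [-0.0108 -0.1948  0.155 ]
Y 54 364.3703703703704 239.9074074074074 [365.16111182 238.16018392]
G 71 340.19718309859155 246.90140845070422 [340.45806231 246.86308983]
```

```bash
python3 -m crank '[[[0,0,0],[-0.002,-0.03,0],1],[[0,0,0],[-0.003,-0.05,0],1],[[0,0,0],[-0.003,-0.05,0],1],[[0,0,0],[-0.002,-0.04,0],1],[[0,0,0],[-0.001,-0.025,0],1],[[0,0,0],[0,0,0],1],[[0,0,0],[0,0,0],1],[[0,0,0],[0,0,0],1],[[0,0,0],[0,0,0.04],1],[[0,0,0],[0,0,0.04],1],[[0,0,0],[0,0,0.03],1],[[0,0,0],[0,0,0.02],1],[[0,0,0],[0,0,0.012],1],[[0,0,0],[0,0,0.008],1],[[0,0,0],[0,0,0.004],1],[[0,0,0],[0,0,0],1],[[0,0,0],[0,0,0],1]]';  python3 - <<'E'
from h import *
delta([.5485,.0042,.1335],84.8)
E
```

```text
clock: 23.9
ee_pos: [0.549, 0.0046, 0.135]
orientation: [[-0.996, 0.091, 0.0], [0.091, 0.996, 0.0], [-0.0, 0.0, -1.0]]
force: [0.3, 0.8, -2.8]
gripper_width: 0.0258
gripper_force: 30.0
turn(share) [ 0.      0.0001 -0.0001] deg [ 0.    0.03 -0.04] shift mm (tool axes) [ 0.5 -0.5  1.5] share [ 0.0012 -0.0011  0.0038] | target-axes share [ 0.0012 -0.0011  0.0038]
```

```bash
python3 -m crank '[[[0,0,0],[0,0,0.004],1],[[0,0,0],[0,0,0.002],1],[[0,0,0],[0,0,0],1],[[0,0,0],[0,0,0],1],[[0,0,0],[0,0,0],1],[[0,0,0],[0,0,0],1],[[0,0,0],[0,0,0],1],[[0,0,0],[0,0,0],1],[[0,0,0],[0,0,0],1],[[0,0,0],[0,0,0],1],[[0,0,0],[0,0,0],1],[[0,0,0],[0,0,0],1],[[0,0,0],[0,0,0],1],[[0,0,0],[0,0,0],1],[[0,0,0],[0,0,0],1]]';  python3 - <<'E'
from h import *
s=get_state();R=s["orientation"];p=s["ee_pos"];c=read_camera("wrist");cv2.imwrite("pics/w5.png",c["img"][:,:,::-1])
m=cv2.inRange(cv2.cvtColor(c["img"],cv2.COLOR_RGB2HSV),(0,150,90),(8,255,255))[230:320,280:360];ys,xs=np.where(m>0)
print(p,len(ys),ys.min()+230,ys.max()+230)
E
```

```text
clock: 25.4
ee_pos: [0.549, 0.0046, 0.1333]
orientation: [[-0.996, 0.091, 0.001], [0.091, 0.996, -0.001], [-0.001, -0.001, -1.0]]
force: [-3.8, -0.3, 9.9]
gripper_width: 0.0256
gripper_force: 30.0
[0.54899615 0.00461004 0.13332699] 413 278 287
```

Green shows the same pointer position, so it is 20 mm too and both go in the black tray. I'll return the gauge to its pad first.

```bash
python3 -m crank '[[[0,0,0],[0,0,-0.03],1],[[0,0,0],[0,0,-0.06],1],[[0,0,0],[0,0,-0.06],1],[[0,0,0],[0,0,-0.02],1],[[0,0,0],[0,0,0],1],[[0,0,0],[0,0,0],1]]';  python3 - <<'E'
from h import *
delta([.679,.1195,.1305],90)
E
```

```text
clock: 26.05
ee_pos: [0.5486, 0.0042, 0.1998]
orientation: [[-0.996, 0.092, -0.001], [0.092, 0.996, -0.0], [0.0, -0.0, -1.0]]
force: [-0.2, 0.2, -3.7]
gripper_width: 0.0257
gripper_force: 30.0
turn(share) [-0.0001 -0.0001 -0.0146] deg [-0.02 -0.03 -5.26] shift mm (tool axes) [-119.3  126.8   69.2] share [-0.2983  0.3171  0.1729] | target-axes share [-0.326   0.2883  0.1732]
```

```bash
python3 -m crank '[[[0,0,-0.0146],[0,0,0],1],[[0,0,0],[-0.03,0.026,0],1],[[0,0,0],[-0.06,0.053,0],1],[[0,0,0],[-0.07,0.062,0],1],[[0,0,0],[-0.07,0.062,0],1],[[0,0,0],[-0.06,0.053,0],1],[[0,0,0],[-0.036,0.032,0],1],[[0,0,0],[0,0,0],1],[[0,0,0],[0,0,0],1],[[0,0,0],[0,0,0.05],1],[[0,0,0],[0,0,0.05],1],[[0,0,0],[0,0,0.03],1],[[0,0,0],[0,0,0.02],1],[[0,0,0],[0,0,0.01],1],[[0,0,0],[0,0,0.006],1],[[0,0,0],[0,0,0],1],[[0,0,0],[0,0,0],1],[[0,0,0],[0,0,0],1]]';  python3 - <<'E'
from h import *
delta([.679,.1195,.1305],90)
E
```

```text
clock: 27.85
ee_pos: [0.6795, 0.1199, 0.1345]
orientation: [[-1.0, -0.0, 0.001], [-0.0, 1.0, 0.0], [-0.001, 0.0, -1.0]]
force: [0.4, -0.1, -3.1]
gripper_width: 0.026
gripper_force: 30.0
turn(share) [0.     0.0001 0.    ] deg [0.01 0.05 0.01] shift mm (tool axes) [ 0.5 -0.4  4. ] share [ 0.0012 -0.001   0.01  ] | target-axes share [ 0.0012 -0.001   0.01  ]
```

```bash
python3 -m crank '[[[0,0,0],[0,0,0.006],1],[[0,0,0],[0,0,0.003],1],[[0,0,0],[0,0,0.002],1],[[0,0,0],[0,0,0],1],[[0,0,0],[0,0,0],1],[[0,0,0],[0,0,0],1]]'
```

```text
clock: 28.45
ee_pos: [0.6792, 0.1199, 0.1304]
orientation: [[-1.0, -0.0, 0.001], [-0.0, 1.0, -0.0], [-0.001, -0.0, -1.0]]
force: [-1.5, -1.3, 5.2]
gripper_width: 0.0259
gripper_force: 30.0
```

```bash
python3 -m crank '[[[0,0,0],[0,0,0],0.6],[[0,0,0],[0,0,0],0.2],[[0,0,0],[0,0,0],-0.2],[[0,0,0],[0,0,0],-0.2],[[0,0,0],[0,0,0],-0.2],[[0,0,0],[0,0,0],-0.2],[[0,0,0],[0,0,-0.03],-0.2],[[0,0,0],[0,0,-0.06],-0.2],[[0,0,0],[0,0,-0.1],-0.2],[[0,0,0],[0,0,-0.1],-0.2],[[0,0,0],[0,0,-0.03],-0.2],[[0,0,0],[0,0,0],-0.2],[[0,0,0],[0,0,0],-0.2],[[0,0,0],[0,0,0],-0.2],[[0,0,0],[0,0,0],-0.2],[[0,0,0],[0,0,0],-0.2]]';  python3 - <<'E'
from h import *
c=snap("wrist","w6.png"); hsv=cv2.cvtColor(c["img"],cv2.COLOR_RGB2HSV)
for n,lo,hi in (("Y",(22,120,90),(35,255,255)),("G",(50,120,70),(80,255,255))):
    m=cv2.inRange(hsv,lo,hi); k,l,st,ce=cv2.connectedComponentsWithStats(m); i=1+st[1:,4].argmax(); cs=cv2.findContours((l==i).astype(np.uint8),0,1)[0]; q,r=cv2.minEnclosingCircle(max(cs,key=len)); print(n,q,r,at(c,q,.026))
delta([.5509,.0828,.13],84.8)
E
```

```text
clock: 30.05
ee_pos: [0.6789, 0.1198, 0.2564]
orientation: [[-1.0, -0.001, -0.002], [-0.001, 1.0, -0.0], [0.002, -0.0, -1.0]]
force: [0.2, 0.7, -0.7]
gripper_width: 0.0558
gripper_force: 0.0
Y (270.5, 66.5) 19.96256446838379 [0.55043549 0.08259187 0.026     ]
G (172.05555725097656, 62.61111068725586) 20.2797794342041 [0.54734873 0.00416882 0.026     ]
turn(share) [-0.     -0.0002  0.0145] deg [-0.   -0.08  5.24] shift mm (tool axes) [128.  -37.  126.8] share [ 0.3199 -0.0925  0.3169] | target-axes share [ 0.3106 -0.1213  0.3165]
```

View pics/w6.png

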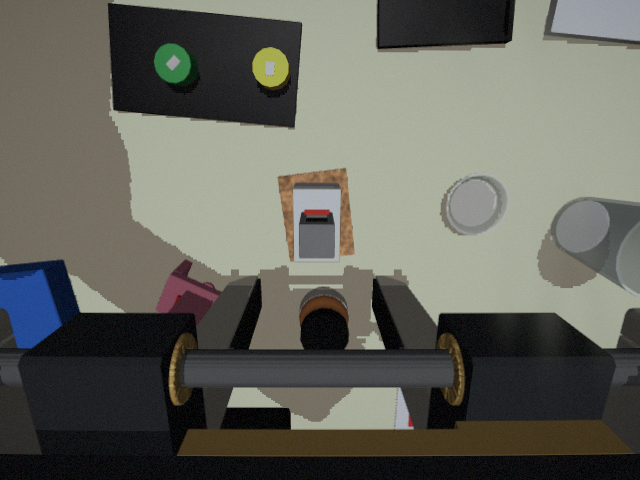

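The gauge stands in the middle of its pad. Yellow at (270,66) and green at (172,63) have not moved. I'll pick up yellow.

```bash
python3 -m crank '[[[0,0,0.0145],[0,0,0],-0.2],[[0,0,0],[0.04,-0.016,0],-0.2],[[0,0,0],[0.08,-0.031,0],-0.2],[[0,0,0],[0.08,-0.031,0],-0.2],[[0,0,0],[0.07,-0.027,0],-0.2],[[0,0,0],[0.04,-0.016,0],-0.2],[[0,0,0],[0,0,0.05],-0.2],[[0,0,0],[0,0,0.1],-0.2],[[0,0,0],[0,0,0.1],-0.2],[[0,0,0],[0,0,0.05],-0.2],[[0,0,0],[0,0,0.02],-0.2],[[0,0,0],[0,0,0],-0.2],[[0,0,0],[0,0,0],-0.2],[[0,0,0],[0,0,0],-0.2],[[0,0,0],[0,0,0],-0.2],[[0,0,0],[0,0,0],-0.2]]';  python3 - <<'E'
from h import *
delta([.5506,.0828,.094],84.8)
E
```

```text
clock: 31.7
ee_pos: [0.5517, 0.0827, 0.1302]
orientation: [[-0.996, 0.091, 0.001], [0.091, 0.996, 0.0], [-0.001, 0.0, -1.0]]
force: [0.0, 0.3, 0.4]
gripper_width: 0.0559
gripper_force: 0.0
turn(share) [ 0.      0.0002 -0.0001] deg [ 0.01  0.07 -0.02] shift mm (tool axes) [ 1.1 -0.  36.2] share [ 0.0027 -0.0001  0.0905] | target-axes share [ 0.0026 -0.0001  0.0905]
```

```bash
python3 -m crank '[[[0,0,0],[0.002,0,0.04],-0.2],[[0,0,0],[0,0,0.03],-0.2],[[0,0,0],[0,0,0.015],-0.2],[[0,0,0],[0,0,0.004],-0.2],[[0,0,0],[0,0,0],-0.2],[[0,0,0],[0,0,0],-0.2],[[0,0,0],[0,0,0],0.2],[[0,0,0],[0,0,0],0.6],[[0,0,0],[0,0,0],1],[[0,0,0],[0,0,0],1],[[0,0,0],[0,0,0],1],[[0,0,0],[0,0,0],1],[[0,0,0],[0,0,0],1]]' 15; python3 -m crank '[[[0,0,0],[0,0,-0.03],1],[[0,0,0],[0,0,-0.06],1],[[0,0,0],[0,0,-0.06],1],[[0,0,0],[0,0,-0.02],1],[[0,0,0],[0,0,0],1],[[0,0,0],[0,0,0],1]]'
python3 - <<'E'
from h import *
import pickle
c=pickle.load(open("w3.pkl","rb"));d=pickle.load(open("w2.pkl","rb"))
f=lambda q:((q[0]+.5)/2-.5+160,(q[1]+.5)/2-.5)
print("tray corner w2",at(d,f((210,146)),.01),"w3",at(c,(354,28),.01))
delta([.497,.222,.091],92)
E
```

```text
clock: 33.0
ee_pos: [0.5506, 0.0829, 0.094]
orientation: [[-0.996, 0.091, 0.0], [0.091, 0.996, -0.0], [-0.0, -0.0, -1.0]]
force: [-0.6, -0.3, 3.2]
gripper_width: 0.0293
gripper_force: 15.0
clock: 33.6
ee_pos: [0.5504, 0.0826, 0.1615]
orientation: [[-0.996, 0.091, -0.0], [0.091, 0.996, -0.0], [0.0, -0.0, -1.0]]
force: [-0.9, 0.2, 0.3]
gripper_width: 0.0293
gripper_force: 15.0
tray corner w2 [0.53318047 0.16912462 0.01      ] w3 [0.5339017  0.17073098 0.01      ]
turn(share) [-0.0001 -0.     -0.0201] deg [-0.02 -0.01 -7.22] shift mm (tool axes) [ 65.8 134.   70.5] share [0.1646 0.335  0.1762] | target-axes share [0.1212 0.353  0.1763]
```

```bash
python3 -m crank '[[[0,0,-0.0201],[0,0,0],1],[[0,0,0],[0.02,0.06,0],1],[[0,0,0],[0.03,0.09,0],1],[[0,0,0],[0.03,0.1,0],1],[[0,0,0],[0.025,0.07,0],1],[[0,0,0],[0.014,0.038,0],1],[[0,0,0],[0,0,0],1],[[0,0,0],[0,0,0.05],1],[[0,0,0],[0,0,0.06],1],[[0,0,0],[0,0,0.03],1],[[0,0,0],[0,0,0.015],1],[[0,0,0],[0,0,0.005],1],[[0,0,0],[0,0,0],1],[[0,0,0],[0,0,0],1],[[0,0,0],[0,0,0],1]]'
python3 - <<'E'
from h import *
delta([.498,.2243,.0923],92)
E
```

```text
clock: 35.1
ee_pos: [0.4982, 0.2244, 0.0985]
orientation: [[-0.999, -0.035, 0.001], [-0.035, 0.999, 0.0], [-0.001, 0.0, -1.0]]
force: [0.6, 0.7, -0.2]
gripper_width: 0.0296
gripper_force: 15.0
turn(share) [0.0001 0.0001 0.0001] deg [0.02 0.05 0.03] shift mm (tool axes) [ 0.2 -0.1  6.2] share [ 0.0004 -0.0002  0.0156] | target-axes share [ 0.0004 -0.0002  0.0156]
```

```bash
python3 -m crank '[[[0,0,0],[0,0,0.01],1],[[0,0,0],[0,0,0.0055],1],[[0,0,0],[0,0,0],1],[[0,0,0],[0,0,0],1],[[0,0,0],[0,0,0],0.3],[[0,0,0],[0,0,0],0.1],[[0,0,0],[0,0,0],0.1],[[0,0,0],[0,0,0],0.1],[[0,0,0],[0,0,0],0.1],[[0,0,0],[0,0,-0.04],0.1],[[0,0,0],[0,0,-0.08],-0.2],[[0,0,0],[0,0,-0.1],-0.2],[[0,0,0],[0,0,-0.03],-0.2],[[0,0,0],[0,0,0],-0.2],[[0,0,0],[0,0,0],-0.2]]'
python3 - <<'E'
from h import *
delta([.5475,.0042,.13],84.8)
c=read_camera("scene");hsv=cv2.cvtColor(c["img"],cv2.COLOR_RGB2HSV)
for n,lo,hi,X in (("Y",(22,120,90),(35,255,255),(.498,.2243,.022)),("G",(50,100,60),(80,255,255),(.5475,.0042,.024))):
    m=cv2.inRange(hsv,lo,hi)[170:290,300:450]; ys,xs=np.where(m>0); print(n,len(xs),xs.mean()+300,ys.mean()+170,proj(c,X))
E
```

```text
clock: 36.6
ee_pos: [0.4978, 0.2238, 0.191]
orientation: [[-0.999, -0.035, -0.0], [-0.035, 0.999, -0.001], [0.0, -0.001, -1.0]]
force: [0.4, -0.9, 0.2]
gripper_width: 0.0561
gripper_force: 0.0
turn(share) [-0.0001 -0.      0.02  ] deg [-0.04 -0.01  7.21] shift mm (tool axes) [ -42.  -221.2   61.1] share [-0.1049 -0.553   0.1528] | target-axes share [-0.1735 -0.5355  0.1525]
Y 64 396.234375 211.4375 [396.56417715 210.97273662]
G 63 340.26984126984127 247.25396825396825 [340.45806231 246.86308983]
```

Yellow is in the tray as planned and green has not moved. Green next.

```bash
python3 -m crank '[[[0,0,0.02],[0,0,0],-0.2],[[0,0,0],[-0.02,-0.06,0],-0.2],[[0,0,0],[-0.03,-0.1,0],-0.2],[[0,0,0],[-0.035,-0.1,0],-0.2],[[0,0,0],[-0.035,-0.1,0],-0.2],[[0,0,0],[-0.03,-0.1,0],-0.2],[[0,0,0],[-0.0235,-0.0755,0],-0.2],[[0,0,0],[0,0,0.05],-0.2],[[0,0,0],[0,0,0.07],-0.2],[[0,0,0],[0,0,0.03],-0.2],[[0,0,0],[0,0,0],-0.2],[[0,0,0],[0,0,0],-0.2],[[0,0,0],[0,0,0],-0.2],[[0,0,0],[0,0,0],-0.2],[[0,0,0],[0,0,0],-0.2]]'
python3 - <<'E'
from h import *
delta([.5475,.0042,.094],84.8)
E
```

```text
clock: 38.15
ee_pos: [0.548, 0.0048, 0.1324]
orientation: [[-0.996, 0.09, 0.001], [0.09, 0.996, -0.0], [-0.001, -0.0, -1.0]]
force: [-0.7, -0.4, 0.1]
gripper_width: 0.0555
gripper_force: 0.0
turn(share) [-0.      0.0002  0.0001] deg [-0.01  0.06  0.03] shift mm (tool axes) [ 0.5 -0.6 38.4] share [ 0.0012 -0.0016  0.096 ] | target-axes share [ 0.0011 -0.0016  0.096 ]
```

```bash
python3 -m crank '[[[0,0,0],[0.001,-0.001,0.04],-0.2],[[0,0,0],[0,0,0.03],-0.2],[[0,0,0],[0,0,0.018],-0.2],[[0,0,0],[0,0,0.006],-0.2],[[0,0,0],[0,0,0],-0.2],[[0,0,0],[0,0,0],-0.2],[[0,0,0],[0,0,0],0.2],[[0,0,0],[0,0,0],0.6],[[0,0,0],[0,0,0],1],[[0,0,0],[0,0,0],1],[[0,0,0],[0,0,0],1],[[0,0,0],[0,0,0],1],[[0,0,0],[0,0,0],1]]' 15; python3 -m crank '[[[0,0,0],[0,0,-0.03],1],[[0,0,0],[0,0,-0.06],1],[[0,0,0],[0,0,-0.06],1],[[0,0,0],[0,0,-0.02],1],[[0,0,0],[0,0,0],1],[[0,0,0],[0,0,0],1]]'
python3 - <<'E'
from h import *
delta([.4543,.2227,.0923],92)
E
```

```text
clock: 39.45
ee_pos: [0.5473, 0.0044, 0.0942]
orientation: [[-0.996, 0.09, 0.0], [0.09, 0.996, -0.0], [-0.0, -0.0, -1.0]]
force: [-0.8, -1.3, 2.9]
gripper_width: 0.0295
gripper_force: 15.0
clock: 40.05
ee_pos: [0.5471, 0.0041, 0.1617]
orientation: [[-0.996, 0.09, -0.0], [0.09, 0.996, -0.0], [0.0, -0.0, -1.0]]
force: [0.2, 1.0, -1.3]
gripper_width: 0.0295
gripper_force: 15.0
turn(share) [-0.   -0.   -0.02] deg [-0.02 -0.02 -7.18] shift mm (tool axes) [112.1 209.4  69.4] share [0.2804 0.5234 0.1735] | target-axes share [0.2128 0.5543 0.1736]
```

```bash
python3 -m crank '[[[0,0,-0.02],[0,0,0],1],[[0,0,0],[0.02,0.05,0],1],[[0,0,0],[0.035,0.09,0],1],[[0,0,0],[0.04,0.1,0],1],[[0,0,0],[0.04,0.1,0],1],[[0,0,0],[0.04,0.1,0],1],[[0,0,0],[0.025,0.07,0],1],[[0,0,0],[0.013,0.044,0],1],[[0,0,0],[0,0,0],1],[[0,0,0],[0,0,0.05],1],[[0,0,0],[0,0,0.06],1],[[0,0,0],[0,0,0.03],1],[[0,0,0],[0,0,0.015],1],[[0,0,0],[0,0,0.005],1],[[0,0,0],[0,0,0],1],[[0,0,0],[0,0,0],1],[[0,0,0],[0,0,0],1]]'
python3 - <<'E'
from h import *
delta([.4543,.2227,.0923],92)
E
```

```text
clock: 41.75
ee_pos: [0.4545, 0.2228, 0.0986]
orientation: [[-0.999, -0.035, 0.001], [-0.035, 0.999, 0.0], [-0.001, 0.0, -1.0]]
force: [0.1, 0.0, -0.2]
gripper_width: 0.0295
gripper_force: 15.0
turn(share) [0.     0.0001 0.0001] deg [0.02 0.04 0.02] shift mm (tool axes) [ 0.3 -0.1  6.3] share [ 0.0006 -0.0002  0.0158] | target-axes share [ 0.0006 -0.0002  0.0158]
```

```bash
python3 -m crank '[[[0,0,0],[0,0,0.01],1],[[0,0,0],[0,0,0.0055],1],[[0,0,0],[0,0,0],1],[[0,0,0],[0,0,0],1],[[0,0,0],[0,0,0],0.3],[[0,0,0],[0,0,0],0.1],[[0,0,0],[0,0,0],0.1],[[0,0,0],[0,0,0],0.1],[[0,0,0],[0,0,0],0.1],[[0,0,0],[0,0,-0.04],0.1],[[0,0,0],[0,0,-0.08],-0.2],[[0,0,0],[0,0,-0.1],-0.2],[[0,0,0],[0,0,-0.1],-0.2],[[0,0,0],[0,0,-0.1],-0.2],[[0,0,0],[0,0,-0.08],-0.2],[[0,0,0],[0,0,0],-0.2],[[0,0,0],[0,0,0],-0.2]]'
python3 - <<'E'
from h import *
print(get_state()["qpos"])
delta([.535,-.25,.30],-1.2)
c=read_camera("scene");hsv=cv2.cvtColor(c["img"],cv2.COLOR_RGB2HSV)
for n,lo,hi,X in (("Y",(22,120,90),(35,255,255),(.498,.2243,.022)),("G",(50,100,60),(80,255,255),(.4543,.2227,.022))):
    m=cv2.inRange(hsv,lo,hi)[170:290,300:450]; ys,xs=np.where(m>0); print(n,len(xs),xs.mean()+300,ys.mean()+170,proj(c,X))
E
```

```text
clock: 43.45
ee_pos: [0.4544, 0.2225, 0.2922]
orientation: [[-0.999, -0.035, 0.001], [-0.035, 0.999, -0.0], [-0.001, -0.0, -1.0]]
force: [-0.2, 0.5, -1.1]
gripper_width: 0.0557
gripper_force: 0.0
[  6.17822229  28.61666219 -54.24312229 118.46398748  31.43609538
  48.33941042  25.43791288]
turn(share) [-2.000e-04  1.000e-04 -2.411e-01] deg [-7.000e-02  5.000e-02 -8.681e+01] shift mm (tool axes) [ -64.1 -475.    -7.6] share [-0.1604 -1.1874 -0.0191] | target-axes share [ 1.1767 -0.2262 -0.0196]
Y 59 396.2372881355932 211.01694915254237 [396.56417715 210.97273662]
G 56 387.9821428571429 202.41071428571428 [388.37589964 202.12336923]
```

```bash
python3 -m crank '[[[0,0,0.0216],[0,0,0],-0.4],[[0,0,0.0216],[0,0,0],-0.4],[[0,0,0.0216],[0,0,0],-0.4],[[0,0,0.0216],[0,0,0],-0.4],[[0,0,0.0216],[0,0,0],-0.4],[[0,0,0.0216],[0,0,0],-0.4],[[0,0,0.0216],[0,0,0],-0.4],[[0,0,0.0216],[0,0,0],-0.4],[[0,0,0.0216],[0,0,0],-0.4],[[0,0,0.0216],[0,0,0],-0.4],[[0,0,0.0216],[0,0,0],-0.4],[[0,0,0.0213],[0,0,0],-0.4]]'; python3 -m crank '[[[0,0,0],[-0.05,0.0151,0],-0.4],[[0,0,0],[-0.08,0.0151,0],-0.4],[[0,0,0],[-0.085,0.0151,0],-0.4],[[0,0,0],[-0.085,0.0151,0],-0.4],[[0,0,0],[-0.085,0.0151,0],-0.4],[[0,0,0],[-0.085,0.0151,0],-0.4],[[0,0,0],[-0.085,0.0151,0],-0.4],[[0,0,0],[-0.085,0.0151,0],-0.4],[[0,0,0],[-0.085,0.0151,0],-0.4],[[0,0,0],[-0.085,0.0151,0],-0.4],[[0,0,0],[-0.085,0.0151,0],-0.4],[[0,0,0],[-0.085,0.0151,0],-0.4],[[0,0,0],[-0.085,0.0151,0],-0.4],[[0,0,0],[-0.085,0.0151,0],-0.4],[[0,0,0],[-0.077,0.0151,0],-0.4],[[0,0,0],[0,0,0],-0.4],[[0,0,0],[0,0,0],-0.4],[[0,0,0],[0,0,0],-0.4],[[0,0,0],[0,0,0],-0.4],[[0,0,0],[0,0,0],-0.4]]'; python3 -m crank '[[[0,0,0],[0,0,0],-0.4],[[0,0,0],[0,0,0],-0.4],[[0,0,0],[0,0,0],-0.4]]'
python3 - <<'E'
from h import *
import pickle
c=snap("wrist","w7.png",(160,60,500,300),2.3); pickle.dump(c,open("w7.pkl","wb"))
E
```

```text
clock: 44.7
ee_pos: [0.4537, 0.2225, 0.2903]
orientation: [[0.026, 1.0, -0.002], [1.0, -0.026, -0.002], [-0.002, -0.002, -1.0]]
force: [-0.0, -0.6, -0.3]
gripper_width: 0.065
gripper_force: 0.0
clock: 46.7
ee_pos: [0.535, -0.2686, 0.2919]
orientation: [[0.019, 1.0, -0.0], [1.0, -0.019, 0.0], [0.0, -0.0, -1.0]]
force: [-0.5, 0.6, 0.6]
gripper_width: 0.0653
gripper_force: 0.0
clock: 47.0
ee_pos: [0.5349, -0.2696, 0.292]
orientation: [[0.02, 1.0, 0.0], [1.0, -0.02, -0.0], [-0.0, 0.0, -1.0]]
force: [-0.0, 0.7, -0.0]
gripper_width: 0.065
gripper_force: 0.0
```

View pics/w7.png

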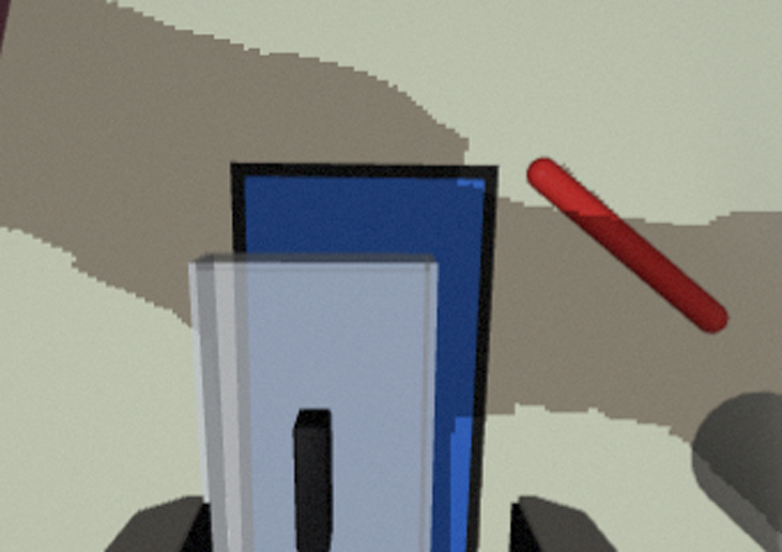

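The cover has been knocked sideways. It now overhangs the mat's near edge, with its handle at crop (313,480). I'll move back to see it whole.

```bash
python3 -m crank '[[[0,0,0],[-0.04,-0.01,0],-0.4],[[0,0,0],[-0.06,-0.02,0],-0.4],[[0,0,0],[-0.05,-0.02,0],-0.4],[[0,0,0],[0,0,0],-0.4],[[0,0,0],[0,0,0],-0.4],[[0,0,0],[0,0,0],-0.4],[[0,0,0],[0,0,0],-0.4],[[0,0,0],[0,0,0],-0.4],[[0,0,0],[0,0,0],-0.4],[[0,0,0],[0,0,0],-0.4]]'
python3 - <<'E'
from h import *
import pickle
c=snap("wrist","w8.png",(180,60,460,300),2.5); pickle.dump(c,open("w8.pkl","wb"))
E
```

```text
clock: 48.05
ee_pos: [0.5138, -0.329, 0.2919]
orientation: [[0.02, 1.0, -0.0], [1.0, -0.02, -0.0], [-0.0, -0.0, -1.0]]
force: [0.4, -0.7, -0.3]
gripper_width: 0.0648
gripper_force: 0.0
```

View pics/w8.png

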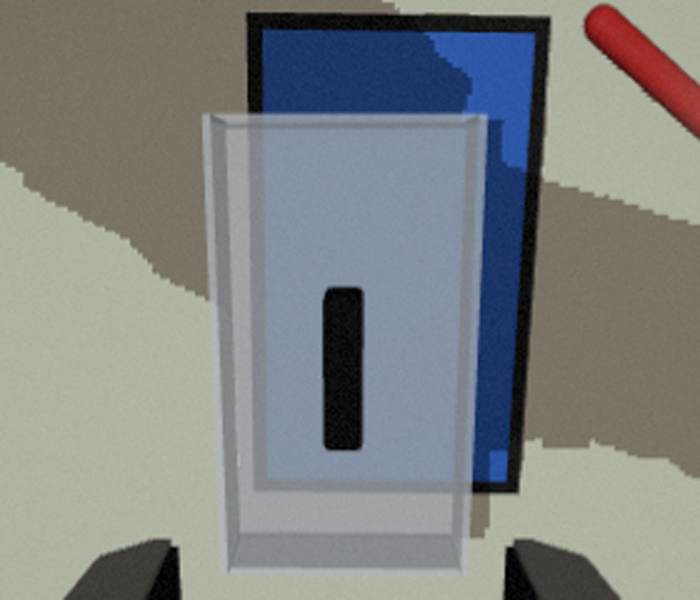

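The handle's top runs from crop (344,288) to (343,450), and the cover is turned only slightly.

Run:
```python
from h import *
import pickle
c=pickle.load(open("w8.pkl","rb")); d=pickle.load(open("w7.pkl","rb"))
f=lambda q:((q[0]+.5)/2.5-.5+180,(q[1]+.5)/2.5-.5+60); g=lambda q:((q[0]+.5)/2.3-.5+160,(q[1]+.5)/2.3-.5+60)
L=at(c,f((344,292)),.065);R=at(c,f((343,450)),.065);print(L,R,np.linalg.norm(L-R),np.degrees(np.arctan2(*(L-R)[1::-1])))
P=np.array([at(c,f(q),.039) for q in [(203,115),(487,115),(466,572),(229,572)]]);print("top outer",np.round(P,4),P.mean(0))
for i,j in((0,3),(1,2)): v=P[i]-P[j];print(np.degrees(np.arctan2(v[1],v[0])),np.linalg.norm(v))
print("width",np.linalg.norm(P[0]-P[1]),np.linalg.norm(P[3]-P[2]))
x=tri([(c,f((344,293))),(d,g((313,424)))]);print("handle near-end tri",x)
M=(L+R)/2; delta([M[0],M[1],.127],np.degrees(np.arctan2(*(L-R)[1::-1]))-90)
```

```text
[ 0.51584057 -0.28772534  0.065     ] [ 0.51439922 -0.34379986  0.065     ] 0.05609303871673257 88.52758114034428
top outer [[ 0.4676 -0.2279  0.039 ]
 [ 0.5672 -0.2299  0.039 ]
 [ 0.5629 -0.4038  0.039 ]
 [ 0.4673 -0.4019  0.039 ]] [ 0.51623892 -0.3158621   0.039     ]
89.90530289588342 0.17394269321574374
88.58011092071067 0.17391278414411837
width 0.09969606006312129 0.09567327118962402
handle near-end tri (array([ 0.51613458, -0.28824097,  0.06435916]), [np.float64(0.00031796822604798644), np.float64(0.0003179682260478365)])
turn(share) [-0.      0.      0.0009] deg [-0.    0.    0.33] shift mm (tool axes) [ 13.3   1.1 164.9] share [0.0334 0.0027 0.4123] | target-axes share [0.0333 0.0025 0.4123]
```

```bash
python3 -m crank '[[[0,0,0.0009],[0.0333,0.0025,0],-0.4],[[0,0,0],[0,0,0.08],-0.4],[[0,0,0],[0,0,0.1],-0.4],[[0,0,0],[0,0,0.1],-0.4],[[0,0,0],[0,0,0.07],-0.4],[[0,0,0],[0,0,0.04],-0.4],[[0,0,0],[0,0,0.02],-0.4],[[0,0,0],[0,0,0],-0.4],[[0,0,0],[0,0,0],-0.4],[[0,0,0],[0,0,0],-0.4],[[0,0,0],[0,0,0],0],[[0,0,0],[0,0,0],0.5],[[0,0,0],[0,0,0],1],[[0,0,0],[0,0,0],1],[[0,0,0],[0,0,0],1],[[0,0,0],[0,0,0],1],[[0,0,0],[0,0,0],1],[[0,0,0],[0,0,0],1],[[0,0,0],[0,0,0],1]]' 30; python3 -m crank '[[[0,0,0],[0,0,-0.03],1],[[0,0,0],[0,0,-0.06],1],[[0,0,0],[0,0,-0.08],1],[[0,0,0],[0,0,-0.08],1],[[0,0,0],[0,0,-0.08],1],[[0,0,0],[0,0,-0.02],1],[[0,0,0],[0,0,0],1],[[0,0,0],[0,0,0],1],[[0,0,0],[0,0,0],1],[[0,0,0],[0,0,0],1],[[0,0,0],[0,0,0],1],[[0,0,0],[0,0,0],1]]'
python3 - <<'E'
from h import *
delta([.5475,.0237,.26],-4.9)
E
```

```text
clock: 50.0
ee_pos: [0.5151, -0.3158, 0.128]
orientation: [[0.026, 1.0, 0.0], [1.0, -0.026, 0.0], [0.0, 0.0, -1.0]]
force: [0.3, 0.9, 1.2]
gripper_width: 0.0137
gripper_force: 29.9
clock: 51.2
ee_pos: [0.5149, -0.3158, 0.2674]
orientation: [[0.026, 1.0, -0.001], [1.0, -0.026, 0.001], [0.0, -0.001, -1.0]]
force: [0.4, 0.5, -2.7]
gripper_width: 0.0136
gripper_force: 29.9
turn(share) [-0.0001 -0.0001  0.0095] deg [-0.04 -0.03  3.42] shift mm (tool axes) [340.3  23.8   7.5] share [0.8507 0.0595 0.0188] | target-axes share [0.8527 0.0086 0.0184]
```

```bash
python3 -m crank '[[[0,0,0.0095],[0,0,0],1],[[0,0,0],[0.04,0.0005,0],1],[[0,0,0],[0.07,0.0005,0],1],[[0,0,0],[0.08,0.001,0],1],[[0,0,0],[0.08,0.001,0],1],[[0,0,0],[0.08,0.001,0],1],[[0,0,0],[0.08,0.001,0],1],[[0,0,0],[0.08,0.001,0],1],[[0,0,0],[0.08,0.001,0],1],[[0,0,0],[0.08,0.001,0],1],[[0,0,0],[0.08,0.001,0],1],[[0,0,0],[0.06,0,0],1],[[0,0,0],[0.04,0,0],1],[[0,0,0],[0.003,0,0],1],[[0,0,0],[0,0,0],1],[[0,0,0],[0,0,0],1],[[0,0,0],[0,0,0],1],[[0,0,0],[0,0,0],1],[[0,0,0],[0,0,0],1],[[0,0,0],[0,0,0],1]]'
python3 - <<'E'
from h import *
import pickle
c=pickle.load(open("w3.pkl","rb"))
P=np.array([at(c,q,.006) for q in [(34,37),(258,15.5),(270,139),(64,156)]]); print("board w3",np.round(P.mean(0),4),[round(float(np.linalg.norm(P[i]-P[(i+1)%4])),4) for i in range(4)])
d=snap("wrist","w9.png",(160,0,480,300),2); pickle.dump(d,open("w9.pkl","wb"))
delta([.5475,.0237,.126],-4.9)
E
```

```text
clock: 53.2
ee_pos: [0.5477, 0.0233, 0.2679]
orientation: [[0.086, 0.996, -0.0], [0.996, -0.086, -0.0], [-0.0, -0.0, -1.0]]
force: [0.5, -0.2, -3.8]
gripper_width: 0.0138
gripper_force: 29.9
board w3 [0.5479 0.0247 0.006 ] [0.1583, 0.0822, 0.1575, 0.082]
turn(share) [ 0.      0.     -0.0001] deg [ 0.    0.   -0.03] shift mm (tool axes) [  0.2  -0.3 141.9] share [ 0.0006 -0.0006  0.3548] | target-axes share [ 0.0006 -0.0006  0.3548]
```

View pics/w9.png

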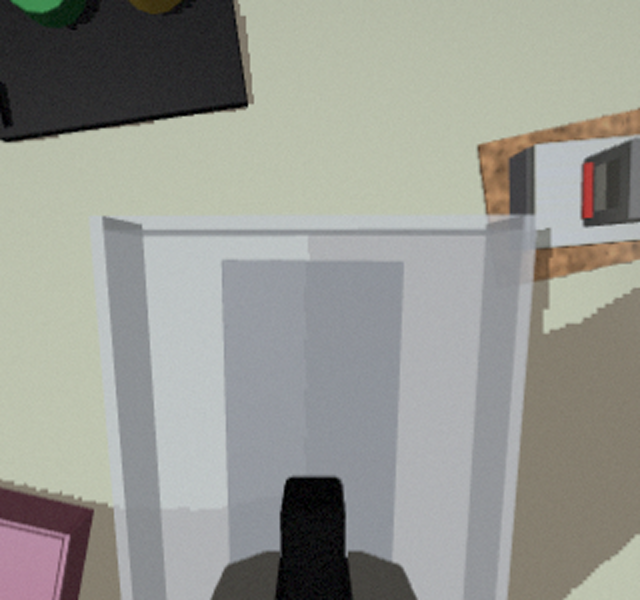

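The held cover's front top edge runs from (94,218) to (533,217), and the board lies beneath it at (223–403, 262). I'll check the centring from these.

Run:
```python
from h import *
import pickle
d=pickle.load(open("w9.pkl","rb")); s=get_state();R=s["orientation"];p=s["ee_pos"]
f=lambda q:((q[0]+.5)/2-.5+160,(q[1]+.5)/2-.5)
for z in (.178,.180):
    A=[R.T@(at(d,f(q),z)-p) for q in [(94,218),(533,217)]]; print(z,np.round(A,4),np.round(np.mean(A,0),4))
B=[at(d,f(q),.006) for q in [(223,262),(403,262)]]; print("board +y corners",np.round(B,4),"tool", [np.round(R.T@(b-p),4) for b in B])
```

```text
0.178 [[ 0.087  -0.049   0.0899]
 [ 0.0872  0.05    0.0899]] [0.0871 0.0005 0.0899]
0.18 [[ 0.0869 -0.0484  0.0879]
 [ 0.0871  0.0494  0.0879]] [0.087  0.0005 0.0879]
board +y corners [[0.5137 0.1056 0.006 ]
 [0.596  0.0985 0.006 ]] tool [array([ 0.079 , -0.0409,  0.2619]), array([0.0789, 0.0416, 0.2619])]
```

Everything is aligned within 1 mm, so I lower straight down.

```bash
python3 -m crank '[[[0,0,0],[0,0,0.05],1],[[0,0,0],[0,0,0.08],1],[[0,0,0],[0,0,0.08],1],[[0,0,0],[0,0,0.05],1],[[0,0,0],[0,0,0.03],1],[[0,0,0],[0,0,0.02],1],[[0,0,0],[0,0,0.015],1],[[0,0,0],[0,0,0.01],1],[[0,0,0],[0,0,0.007],1],[[0,0,0],[0,0,0],1],[[0,0,0],[0,0,0],1],[[0,0,0],[0,0,0],1]]'; python3 -m crank '[[[0,0,0],[0,0,0.004],1],[[0,0,0],[0,0,0.003],1],[[0,0,0],[0,0,0],1],[[0,0,0],[0,0,0],1]]'
```

```text
clock: 54.45
ee_pos: [0.5479, 0.0236, 0.1315]
orientation: [[0.086, 0.996, 0.001], [0.996, -0.086, 0.0], [0.0, 0.001, -1.0]]
force: [-0.6, 0.5, -3.1]
gripper_width: 0.0138
gripper_force: 29.9
clock: 54.85
ee_pos: [0.5477, 0.0237, 0.1283]
orientation: [[0.086, 0.996, -0.0], [0.996, -0.086, -0.0], [-0.0, -0.0, -1.0]]
force: [0.4, -0.2, -2.1]
gripper_width: 0.0134
gripper_force: 29.9
```

```bash
python3 -m crank '[[[0,0,0],[0,0,0.003],1],[[0,0,0],[0,0,0.002],1],[[0,0,0],[0,0,0],1],[[0,0,0],[0,0,0],1]]'; python3 -m crank '[[[0,0,0],[0,0,0],0.5],[[0,0,0],[0,0,0],0],[[0,0,0],[0,0,0],-0.2],[[0,0,0],[0,0,0],-0.2],[[0,0,0],[0,0,0],-0.2],[[0,0,0],[0,0,-0.04],-0.4],[[0,0,0],[0,0,-0.08],-0.4],[[0,0,0],[0,0,-0.1],-0.4],[[0,0,0],[0,0,-0.1],-0.4],[[0,0,0],[0,0,-0.1],-0.4],[[0,0,0],[0,0,-0.05],-0.4],[[0,0,0],[0,0,0],-0.4],[[0,0,0],[0,0,0],-0.4],[[0,0,0],[0,0,0],-0.4],[[0,0,0],[0,0,0],-0.4],[[0,0,0],[0,0,0],-0.4]]'
python3 - <<'E'
from h import *
a=snap("wrist","wa.png"); b=snap("scene","sb.png",(300,170,480,290),4)
i=cv2.imread("pics/wa.png")[:300];j=cv2.imread("pics/sb.png");cv2.imwrite("pics/fin.png",np.vstack([cv2.resize(i,(560,262)),cv2.resize(j,(500,333))[:, :] if 0 else cv2.copyMakeBorder(cv2.resize(j,(500,333)),0,0,0,60,0)]))
E
```

```text
clock: 55.25
ee_pos: [0.5479, 0.0238, 0.1264]
orientation: [[0.085, 0.996, 0.0], [0.996, -0.085, 0.0], [0.0, 0.0, -1.0]]
force: [0.7, -0.1, -0.8]
gripper_width: 0.0138
gripper_force: 30.0
clock: 56.85
ee_pos: [0.5474, 0.0237, 0.3133]
orientation: [[0.085, 0.996, -0.002], [0.996, -0.085, 0.0], [-0.0, -0.002, -1.0]]
force: [0.2, 0.2, -0.5]
gripper_width: 0.0653
gripper_force: 0.0
```

View pics/fin.png

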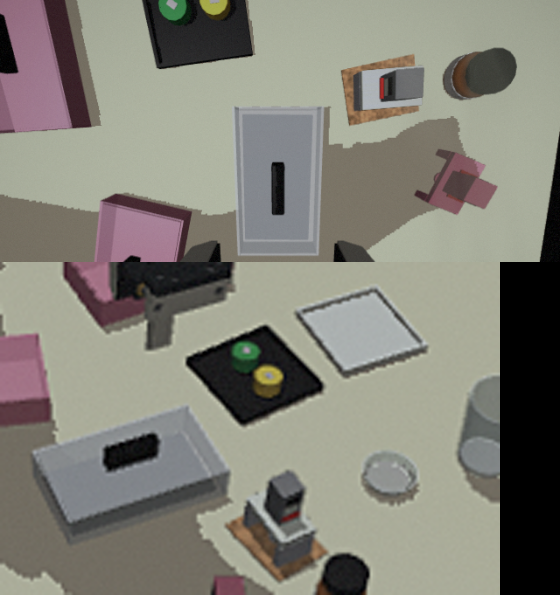

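The cover sits round the board with even margins, both specimens lie in the black tray and the gauge stands upright on its pad. I'll check the handle height numerically before handing in.

Run:
```python
from h import *
a=read_camera("wrist");b=read_camera("scene")
def blk(c,box):
    m=(c["img"].astype(int).sum(2)<110)[box[1]:box[3],box[0]:box[2]].astype(np.uint8); n,l,st,ce=cv2.connectedComponentsWithStats(m); i=1+st[1:,4].argmax(); return st[i,:4]+[box[0],box[1],0,0],st[i,4]
(w,n1),(s,n2)=blk(a,(290,165,345,265)),blk(b,(320,220,375,255)); print(w,n1,s,n2)
for z in (.064,.070): 
    X=at(a,(w[0]+w[2]/2-.5,w[1]+w[3]-1),z) # far (-y) end top edge
    # scene's leftmost handle corner is the -y end
    print(z,X,"scene pred",proj(b,X),"scene left/bbox",s[0],s[1],s[1]+s[3])
print(get_state()["force"])
```

```text
[310 186  14  60] 720 [337 232  20  13] 152
0.064 [ 0.5455676  -0.00297801  0.064     ] scene pred [338.26193751 237.88580915] scene left/bbox 337 232 245
0.07 [ 0.54573285 -0.00112324  0.07      ] scene pred [338.94419657 236.24820333] scene left/bbox 337 232 245
[ 0.14934763 -0.02544695  0.41890049]
```

```bash
python3 -c "
from station import *
print(close_job())"
```

```text
the job is handed in; nothing more can be done
None
```

The job is handed in: yellow and green (the only specimens there, both reading 20 mm) lie in the black tray, the gauge is back upright on its pad and the cover is down over the empty board; `close_job()` gave no verdict.

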